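# Press two wood strips flush with a rolling drum

## Task

Press the two raised wood strips flush into the sprung panel by rolling the wooden drum over them, the near strip first: bear down on the top of the drum with the closed fingertips and push it along, stroke after stroke, never harder than 22 N, so touch down slowly. Leave the drum lying still on the panel, centred over the black line beyond the strips. Keep the fingers off the strips, never shove the drum from behind or lift it off the panel, and leave the tape, the glue bottle and the screwdriver where they are.

Things in the scene. Friction and masses are not known exactly. Their poses are not given: they have to be found in the camera images.
- bed: Fixed wooden tray, 360 x 134 mm. Origin: centre of its underside. x is the rolling direction: the drum starts on the -x side; near strip at x = -30 mm, far strip at +30, black line at +80. z is up. Its long walls are 56 mm high, 110 mm apart, and guide the drum; its ends are 50 mm high. In it the panel floats on springs: face 40 mm above the bench unloaded, it sinks level as the load on it grows.
- mark (a point): Middle of the 3 mm black line drawn straight across the panel's face and over both long walls, where it stays in sight when the drum covers it. The point lies on the panel's face and sinks with it; axes as the tray's. The drum's centre line must end straight above it, within 8 mm.
- drum_center (a point): Centre of the loose drum: solid pale wood cylinder, 90 mm diameter, 104 mm long, dark band near each end, 0.42 to 0.58 kg, lying across the channel. y is its axis; x and z turn as it rolls. It cannot be gripped. It rolls on the panel without slipping and may coast or roll back a little when let go. With a fingertip sticking to its top, its centre moves half as far as the fingertip.
- strip_near (a joint): How far the near strip is pressed in, m: at 0 it stands 4 mm proud (start 0 to 0.0006); 0.0036 is its stop; 0.0028 or more is flush. A dark round-topped strip, 10 x 90 mm, across the channel. It is tight: 12 N straight down moves it and it stays. The drum's weight is too little: bear down on the drum with 11 to 17 N besides while it passes over.
- strip_far (a joint): The same for the far strip, at x = +30 mm of the panel.
- strip_near_top (a point): Top of the near strip, middle of its length.
- strip_far_top (a point): Top of the far strip, middle of its length.
- tape: Bystander: roll of tape lying flat, 96 mm across, 24 mm high. Origin at the centre of its underside.
- glue: Bystander: closed white glue bottle, 48 mm across, 110 mm high. Origin at the centre of its underside.
- driver: Bystander: screwdriver lying on the bench, handle towards its -x. Origin under its middle.
Not all that is in view belongs to the job. Of the things like the part that bears drum_center, leave any that is red; of the rest the larger one is meant.

How it is judged:
By the outcome, as a careful person would: the job done as asked, in the order asked, and still so for the second after the job is handed in, with the robot touching nothing.
It also fails if it takes over 72 s, if anything falls off the work surface, if the arm or the gripper's body presses on something with over 40 N, if the wrist force passes 120 N, or if a joint passes its speed limit or range.

## Robot

A 6-joint arm with a two-finger parallel gripper is mounted at the origin on the work surface. World frame = base frame: x ahead of the robot, y to its left, z up, the work surface at z = 0. Lengths are in m, angles in degrees, forces in N, time in s.
With the tool pointing down it reaches from about 0.325 to 0.85 m from the base axis. Payload 4.4 kg.
Tool frame: the origin (TCP) lies on the centre line of the jaws, within the pads' length; the fingertips stand 14 mm ahead of it and the grasp point (between the pads) lies 5 mm behind it; z points along the fingers, y is the direction in which the jaws open and shut (so a half turn about z gives the same grasp; the last joint's range is limited). The gripper opens to 94 mm and grips with 3 to 60 N. Pads are 16 mm wide; open, the fingers measure 119 mm over their backs; the gripper's body (75 mm by 177 mm) begins 78 mm behind the grasp point.
Start: joints at [-75.946, 11.837, 88.321, -0, 79.842, -8.623], TCP at [0.222, -0.531, 0.219] pointing down, gripper open.
Joint ranges: [-156.59, 156.59], [-49.26, 127.26], [12.9, 141.05], [-63.56, 243.56], [4.71, 150.69], [-161.64, 161.64]. Speed limits (degrees/s): [159.86, 159.86, 180, 180, 180, 180].

## Interface

Orientations are given as [roll, pitch, yaw] about the fixed x, y, z axes, in that order (R = Rz(yaw) Ry(pitch) Rx(roll)).
In Python, from station import status, cams, job gives the robot as it stands.
- The arm moves only by the tool move_arm, never from a script. Its argument "series" is a list of rows, each an object with "twist": the turn, a rotation vector about the tool's x, y, z in degrees, a list of three; "xyz": the shift along the tool's x, y, z in m, a list of three; "claw": the opening in per cent of the stroke, from 0 (shut) to 100 (fully open). A call has 1 to 10 rows; each row shifts and turns the pose as measured when the row begins, along the tool's axes as they then stand; what a row does not reach is not made up. A row lasts 1/12 s, in which the tool goes at most 41.7 mm and 7.16 degrees, less where a joint would pass 70% of its speed; a pose out of reach is approached as far as the arm can. A call with a gripper value outside its range is refused whole. The fingers move at their own pace and stop on an object; "force" is the grip in N (left out, the last holds). Time passes only in rows, so rows that do not move let the fingers close. It gives the time, the measured TCP pose, the force and the opening at its end, in the units of the state.
- status.read_state(): the state, without advancing time (a new reading comes with each control period).
- cams.capture(name): name is "side" or "top"; returns a dict with "color" (400x640x3 uint8, red, green, blue), "mtx" (3x3 intrinsics, pixels), "rvec" (rotation vector, rad) and "tvec" (3), from world to camera coordinates, as OpenCV has them. Camera axes: x right, y down, z forward; pixel columns grow to the right and rows downward; lengths in m; the calibration is good to about 2 mm. A picture is of the moment at which its call begins. There is no depth.
- job.sign_off(): hands the job in, once; it reports no verdict.
The state is a dict: "time": time; "joint_positions": joint angles; "qvel": joint speeds; "effort": joint torques, N m; "ee_pos": TCP position; "orientation": TCP orientation; "wrist_force": force on the tool from outside, world axes, zero at the start; "torque": the same for the moment, N m; "grip_width": finger opening in m.
Only numpy, scipy, OpenCV 4.12 (cv2) and the standard library are available. Lean on these libraries where they do the work, as an engineer would, in place of code of your own. Each camera call takes 0.05 s, during which the arm holds its last target.

## Working session

There is one attempt and no reset: what is moved stays moved. The work goes in short steps, Python scripts to look and compute and a tool call to move; the robot and the scene stay as the last step left them, time stands still between calls to the robot, and variables do not carry over. Pictures are saved under pics/ and viewed, and the job is handed in when it is done.

Besides the shell and the picture viewer there is one more tool, called after ">>>" by a JSON object that holds its "api" and its "payload", one argument or row to a line. move_arm: Moves the arm, as the interface text tells. Its arguments: {"type":"object","properties":{"series":{"type":"array","items":{"type":"object","properties":{"twist":{"type":"array","items":{"type":"number"}},"xyz":{"type":"array","items":{"type":"number"}},"claw":{"type":"number"}}}},"force":{"type":"number"}},"required":["series"]}

```bash
mkdir -p pics; ls; python3 - <<'E'
from station import status,cams
import cv2
print(status.read_state())
for n in("side","top"):
    c=cams.capture(n); cv2.imwrite(f"pics/{n}0.png",c["color"][...,::-1]); print(c["mtx"],c["rvec"],c["tvec"])
E
```

```text
pics
{'time': 0.0, 'joint_positions': array([-7.59469094e+01,  1.18820528e+01,  8.84012892e+01, -1.04671503e-03,
        7.98398689e+01, -8.62170698e+00]), 'qvel': array([-0.10501055, -0.03092821, -0.07865631,  0.14032775, -0.01886833,
        0.04101914]), 'effort': array([ 1.36786098e-04, -3.70878160e+01, -2.81419230e+01,  6.98222173e-02,
        3.60915880e-02, -1.57718755e-04]), 'ee_pos': array([ 0.22147718, -0.52983301,  0.21834157]), 'orientation': array([-1.79878027e+02, -1.74522561e-02,  2.26749648e+01]), 'wrist_force': array([ 0.25227121, -0.03682426,  0.22518325]), 'torque': array([-0.00614427,  0.03157202, -0.04387267]), 'grip_width': 0.09421299649525525}
[[430.43304265   0.         314.3522014 ]
 [  0.         430.43304265 204.25729394]
 [  0.           0.           1.        ]] [ 0.09157879 -2.8764814   1.14212261] [0.53322539 0.08690011 1.28330095]
[[493.9741338    0.         314.09644126]
 [  0.         493.9741338  204.63046886]
 [  0.           0.           1.        ]] [ 2.14142061 -2.19588307  0.11873326] [-0.01284451  0.53570762  1.21480621]
```

View pics/side0.png

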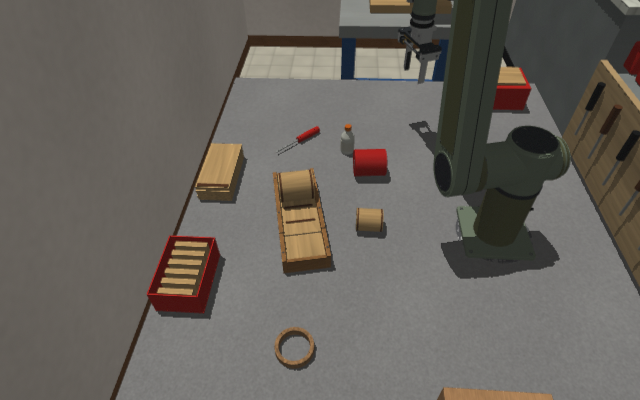

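View pics/top0.png

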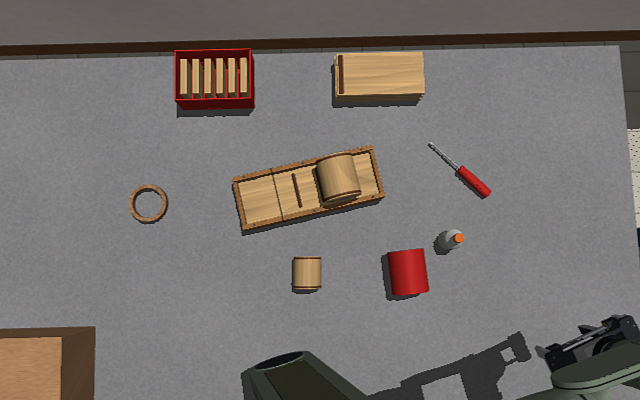

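The side view shows the tray at about (302,220), with the drum at (297,188). The top view shows the tray corners at about (233,180), (372,147), (383,198) and (243,230), the drum at (338,178), the far strip at (297,190) and the line at (279,197). I'll zoom in.

```bash
cat > h.py <<'E'
import numpy as np,cv2
from station import status,cams
def grab(n,save=None,crop=None,s=5):
    c=cams.capture(n)
    if save:
        im=c["color"][...,::-1]
        if crop: x0,y0,x1,y1=crop; im=cv2.resize(im[y0:y1,x0:x1],None,fx=s,fy=s,interpolation=cv2.INTER_CUBIC)
        cv2.imwrite(f"pics/{save}.png",im)
    return c
def ray(c,uv):
    R=cv2.Rodrigues(c["rvec"])[0]; C=-R.T@np.ravel(c["tvec"])
    p=cv2.undistortPoints(np.array([[uv]],float),c["mtx"],None).ravel()
    return C,R.T@np.array([p[0],p[1],1.])
def onz(c,uv,z):
    C,d=ray(c,uv); return C+d*(z-C[2])/d[2]
def proj(c,P):
    return cv2.projectPoints(np.array(P,float).reshape(-1,1,3),c["rvec"],c["tvec"],c["mtx"],None)[0].reshape(-1,2)
E
python3 - <<'E'
from h import *
c=grab("top","topz",(225,140,395,240),4.6)
for uv in [(233,178),(372,146),(384,197),(243,231)]: print(onz(c,uv,.05))
print("cam",ray(c,(0,0))[0])
c=grab("side","sidez",(265,160,340,280),5)
print("cam",ray(c,(0,0))[0])
E
```

```text
[0.60450948 0.17367106 0.05      ]
[ 0.67693804 -0.17490608  0.05      ]
[ 0.54759967 -0.19979643  0.05      ]
[0.47213183 0.15015294 0.05      ]
cam [ 0.40412395 -0.02006977  1.264588  ]
cam [0.45308139 0.85244517 1.00339262]
```

View pics/topz.png

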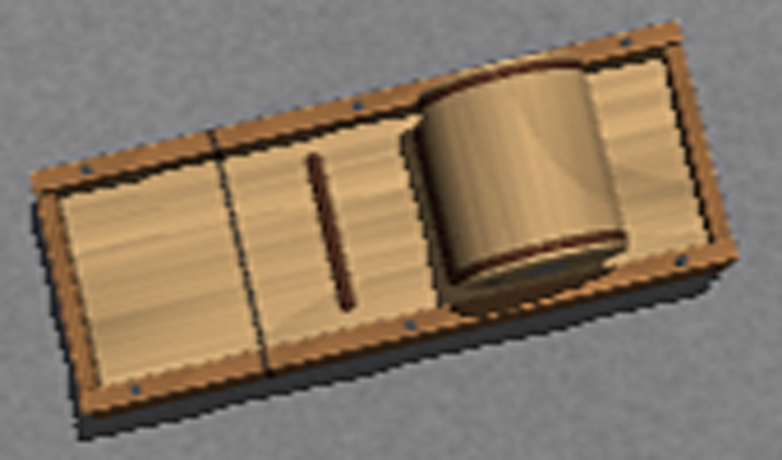

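View pics/sidez.png

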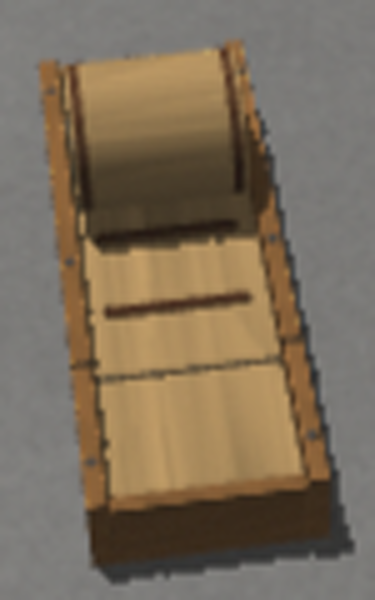

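```bash
cat >> h.py <<'E'
def z2(uv,o,s): return (uv[0]/s+o[0],uv[1]/s+o[1])
def drumx(c,uvs,O,ax,zc):
    """silhouette pixels of both sides -> drum centre x in bed frame (and each from r=45mm)"""
    r=[]
    C,_=ray(c,uvs[0]); px=(C[:2]-O[:2])@ax; pz=C[2]
    a=[]
    for uv in uvs:
        d=ray(c,uv)[1]; a.append(np.arctan2(d[:2]@ax,-d[2]))
    m=np.mean(a); half=abs(a[0]-a[1])/2; D=.045/np.sin(half)
    return px+np.tan(m)*(pz-zc), pz-D*np.cos(m), px+D*np.sin(m)
E
python3 - <<'E'
from h import *
t=cams.capture("top"); s=cams.capture("side")
f=lambda u:onz(t,z2(u,(225,140),4.6),.056)
K=[f(u) for u in [(32,175),(678,22),(738,258),(82,413)]]
for i in range(4): print(K[i][:2],np.linalg.norm(K[i]-K[i-1]))
O=np.mean(K,0); ax=(K[0]+K[3]-K[1]-K[2])[:2]; ax/=np.linalg.norm(ax)
ay=np.array([-ax[1],ax[0]])
print("O",O,"yaw",np.degrees(np.arctan2(ax[1],ax[0])))
L=[f((212,130)),f((268,374))]; print("line x",[(l-O)[:2]@ax for l in L],[(l-O)[:2]@ay for l in L])
for u in [(312,155),(348,308)]:
    p=onz(t,z2(u,(225,140),4.6),.043)-O; print("far strip",p[:2]@ax,p[:2]@ay)
g=lambda u,z:onz(s,z2(u,(265,160),5),z)-O
for u,z in [((82,362),.056),((290,337),.056),((107,313),.043),((250,297),.043),((98,240),.043),((238,225),.043),((92,507),.05),((328,485),.05)]:
    p=g(u,z); print("side",u,p[:2]@ax,p[:2]@ay)
print(drumx(t,[z2(u,(225,140),4.6) for u in [(437,190),(603,154)]],O,ax,.085))
print(drumx(s,[z2(u,(265,160),5) for u in [(152,53),(167,203)]],O,ax,.085))
E
```

```text
[0.60347493 0.17529417] 0.13120917131321616
[ 0.67865547 -0.17523301] 0.35849883751432815
[ 0.54906878 -0.20253764] 0.13243206707427221
[0.47478477 0.14970728] 0.35999250405720534
O [ 0.57649599 -0.0131923   0.056     ] yaw 102.00668734789006
line x [np.float64(0.07913787054608287), np.float64(0.07959887611596353)] [np.float64(-0.06703068376436894), np.float64(0.06834707003150899)]
far strip 0.029840283354564484 -0.043505812597560624
far strip 0.030022321956961695 0.04249309394799073
side (82, 362) 0.07840781676934583 -0.06368311193656594
side (290, 337) 0.07827560755634286 0.056559241002571224
side (107, 313) 0.0323276891443643 -0.04590378615633842
side (250, 297) 0.03297054090341393 0.03937353522112794
side (98, 240) -0.027244088580875875 -0.04584781776527632
side (238, 225) -0.026341372571057214 0.04023646373686544
side (92, 507) 0.17596021990036295 -0.06703469774846017
side (328, 485) 0.1809166052382257 0.0618120875564934
(np.float64(-0.07425404450930773), np.float64(0.07099158040764131), np.float64(-0.07548181105097156))
(np.float64(-0.07532171782049302), np.float64(0.10691716093942805), np.float64(-0.05270525627893852))
```

Measurements agree with the given sizes: line at +79 to +80 mm, far strip at +30 mm, tray 359 x 132 mm. Bed origin is about (0.5765,-0.0132), yaw 102°, and the drum's centre is at bed x ≈ -74 mm. Next I'll close the claw, align the tool and travel above the drum.

>>> {"api": "move_arm", "payload": {
  "series": [
    {"twist": [0,0,5.35],"claw": 0},
    {"twist": [0,0,5.35],"claw": 0},
    {"xyz": [0.032,-0.0245,0],"claw": 0},
    {"xyz": [0.032,-0.0245,0],"claw": 0},
    {"xyz": [0.032,-0.0245,0],"claw": 0},
    {"xyz": [0.032,-0.0245,0],"claw": 0},
    {"xyz": [0.032,-0.0245,0],"claw": 0},
    {"xyz": [0.032,-0.0245,0],"claw": 0},
    {"xyz": [0.032,-0.0245,0],"claw": 0},
    {"xyz": [0.032,-0.0245,0],"claw": 0}
  ],
  "force": 30
}}

```text
schema error: expected keys twist, xyz, claw
```

>>> {"api": "move_arm", "payload": {
  "series": [
    {"twist": [0,0,5.35],"xyz": [0,0,0],"claw": 0},
    {"twist": [0,0,5.35],"xyz": [0,0,0],"claw": 0},
    {"twist": [0,0,0],"xyz": [0.032,-0.0245,0],"claw": 0},
    {"twist": [0,0,0],"xyz": [0.032,-0.0245,0],"claw": 0},
    {"twist": [0,0,0],"xyz": [0.032,-0.0245,0],"claw": 0},
    {"twist": [0,0,0],"xyz": [0.032,-0.0245,0],"claw": 0},
    {"twist": [0,0,0],"xyz": [0.032,-0.0245,0],"claw": 0},
    {"twist": [0,0,0],"xyz": [0.032,-0.0245,0],"claw": 0},
    {"twist": [0,0,0],"xyz": [0.032,-0.0245,0],"claw": 0},
    {"twist": [0,0,0],"xyz": [0.032,-0.0245,0],"claw": 0}
  ],
  "force": 30
}}

```text
time: 1.13
ee_pos: [0.4364, -0.2869, 0.2179]
orientation: [179.8, 0.1, 10.4]
wrist_force: [0.2, -0.7, 1.1]
grip_width: 0.0309
```

```bash
cat >> h.py <<'E'
O=np.array([.5765,-.0132,0]); ax=np.array([np.cos(np.radians(102)),np.sin(np.radians(102))]); ay=np.array([-ax[1],ax[0]])
def st():
    s=status.read_state(); p=s["ee_pos"]; d=p[:2]-O[:2]; f=s["wrist_force"]
    print("t%.2f bed x %.4f y %.4f tipz %.4f"%(s["time"],d@ax,d@ay,p[2]-.014),"rpy",np.round(s["orientation"],2),"F bedx,y,z",np.round([f[:2]@ax,f[:2]@ay,f[2]],2),"grip",round(s["grip_width"],4))
E
python3 -c "from h import *; st()"
```

```text
t1.13 bed x -0.2386 y 0.1940 tipz 0.2039 rpy [1.7981e+02 8.0000e-02 1.0410e+01] F bedx,y,z [-0.78 -0.08  1.12] grip 0.0309
```

>>> {"api": "move_arm", "payload": {
  "series": [
    {"twist": [0,0,-1.6],"xyz": [0.032,-0.0255,0],"claw": 0},
    {"twist": [0,0,0],"xyz": [0.032,-0.0255,0],"claw": 0},
    {"twist": [0,0,0],"xyz": [0.032,-0.0255,0],"claw": 0},
    {"twist": [0,0,0],"xyz": [0.032,-0.0255,0],"claw": 0},
    {"twist": [0,0,0],"xyz": [0.032,-0.0255,0],"claw": 0},
    {"twist": [0,0,0],"xyz": [0.02,-0.018,0],"claw": 0},
    {"twist": [0,0,0],"xyz": [0,0,0.01],"claw": 0},
    {"twist": [0,0,0],"xyz": [0,0,0.01],"claw": 0}
  ]
}}

```text
time: 1.8
ee_pos: [0.5905, -0.0954, 0.1995]
orientation: [179.6, -0.4, 12.7]
wrist_force: [0.3, -1.4, 0.0]
grip_width: 0.0006
```

```bash
python3 - <<'E'
from h import *
st(); c=grab("side","s1",(250,120,350,260),4); t=grab("top","t1",(225,120,395,240),4.5); st()
E
```

```text
t1.80 bed x -0.0833 y 0.0034 tipz 0.1855 rpy [179.63  -0.42  12.71] F bedx,y,z [-1.44 -0.03  0.04] grip 0.0006
t1.90 bed x -0.0836 y 0.0059 tipz 0.1834 rpy [ 1.798e+02 -1.600e-01  1.256e+01] F bedx,y,z [-0.32  1.7  -0.3 ] grip 0.0004
```

View pics/s1.png

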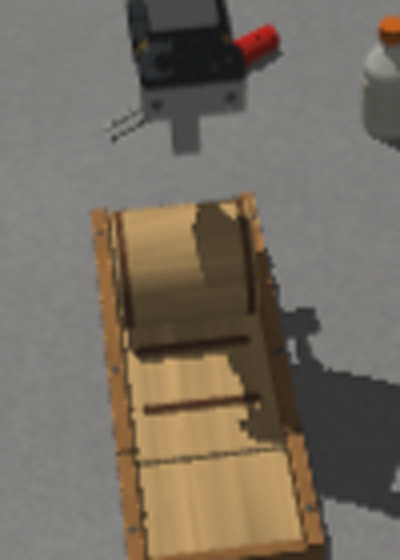

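View pics/t1.png

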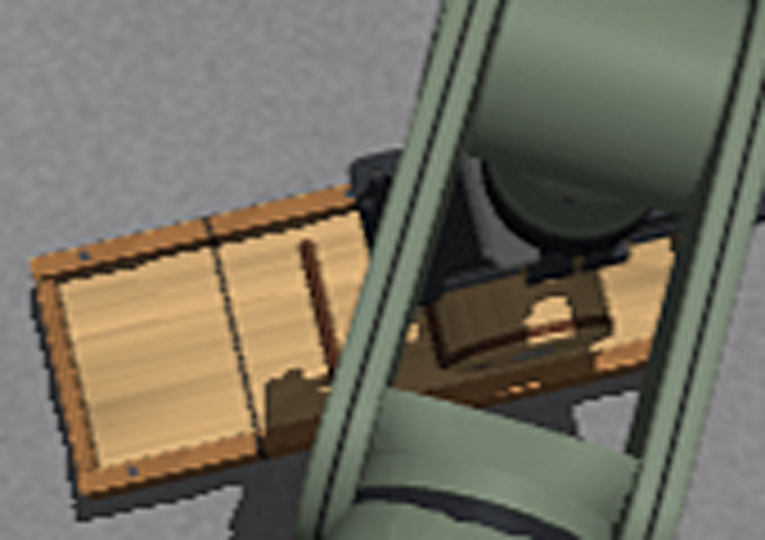

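The closed gripper is above the drum in both views (tip at side-zoom (187,150)), and the near strip is in front of the drum, uncovered. I'll descend slowly.

>>> {"api": "move_arm", "payload": {
  "series": [
    {"twist": [0,0,0.5],"xyz": [0.003,0,0.012],"claw": 0},
    {"twist": [0,0,0],"xyz": [0.002,0,0.012],"claw": 0},
    {"twist": [0,0,0],"xyz": [0,0,0.012],"claw": 0},
    {"twist": [0,0,0],"xyz": [0,0,0.004],"claw": 0},
    {"twist": [0,0,0],"xyz": [0,0,0.002],"claw": 0},
    {"twist": [0,0,0],"xyz": [0,0,0.0],"claw": 0}
  ]
}}

```text
time: 2.4
ee_pos: [0.5892, -0.1013, 0.1489]
orientation: [179.9, 0.1, 11.5]
wrist_force: [-0.2, 0.2, -0.1]
grip_width: 0.0004
```

```bash
python3 -c "from h import *; st()"
```

```text
t2.40 bed x -0.0888 y 0.0059 tipz 0.1349 rpy [1.7985e+02 1.3000e-01 1.1460e+01] F bedx,y,z [ 0.24  0.11 -0.07] grip 0.0004
```

>>> {"api": "move_arm", "payload": {
  "series": [
    {"twist": [0,0,-0.5],"xyz": [0.004,-0.004,0],"claw": 0},
    {"twist": [0,0,0],"xyz": [0,0,0.001],"claw": 0},
    {"twist": [0,0,0],"xyz": [0,0,0.001],"claw": 0},
    {"twist": [0,0,0],"xyz": [0,0,0.001],"claw": 0}
  ]
}}

```text
time: 2.73
ee_pos: [0.5934, -0.097, 0.1468]
orientation: [179.8, 0.0, 12.0]
wrist_force: [-0.4, -0.1, 0.3]
grip_width: 0.0002
```

```bash
python3 -c "from h import *; st()"
```

```text
t2.73 bed x -0.0855 y 0.0009 tipz 0.1328 rpy [1.7979e+02 2.0000e-02 1.1960e+01] F bedx,y,z [-0.01  0.42  0.25] grip 0.0002
```

>>> {"api": "move_arm", "payload": {
  "series": [
    {"twist": [0,0,0],"xyz": [0,0,0.001],"claw": 0},
    {"twist": [0,0,0],"xyz": [0,0,0.001],"claw": 0},
    {"twist": [0,0,0],"xyz": [0,0,0.001],"claw": 0}
  ]
}}

```text
time: 2.98
ee_pos: [0.5943, -0.0968, 0.1448]
orientation: [179.7, -0.1, 12.0]
wrist_force: [-0.1, -0.1, 0.6]
grip_width: 0.0003
```

```bash
python3 -c "from h import *; st()"
```

```text
t2.98 bed x -0.0855 y 0.0000 tipz 0.1308 rpy [ 1.7972e+02 -1.0000e-01  1.2000e+01] F bedx,y,z [-0.06  0.09  0.58] grip 0.0003
```

>>> {"api": "move_arm", "payload": {
  "series": [
    {"twist": [0,0,0],"xyz": [0,0,0.001],"claw": 0},
    {"twist": [0,0,0],"xyz": [0,0,0.001],"claw": 0},
    {"twist": [0,0,0],"xyz": [0,0,0.001],"claw": 0}
  ]
}}

```text
time: 3.23
ee_pos: [0.5946, -0.0971, 0.1424]
orientation: [179.7, -0.1, 12.0]
wrist_force: [-0.8, -1.0, 3.8]
grip_width: 0.0007
```

```bash
python3 -c "from h import *; st()"
```

```text
t3.23 bed x -0.0859 y -0.0003 tipz 0.1284 rpy [ 1.7967e+02 -1.5000e-01  1.2010e+01] F bedx,y,z [-0.79  0.94  3.77] grip 0.0007
```

>>> {"api": "move_arm", "payload": {
  "series": [
    {"twist": [0,0,0],"xyz": [0,0,0.001],"claw": 0},
    {"twist": [0,0,0],"xyz": [0,0,0.001],"claw": 0}
  ]
}}

```text
time: 3.4
ee_pos: [0.5948, -0.0978, 0.1414]
orientation: [179.6, -0.2, 12.0]
wrist_force: [-2.1, -1.2, 4.5]
grip_width: 0.0003
```

```bash
python3 -c "from h import *; st()"
```

```text
t3.40 bed x -0.0866 y -0.0003 tipz 0.1274 rpy [ 1.7958e+02 -1.6000e-01  1.2020e+01] F bedx,y,z [-0.7   2.26  4.49] grip 0.0003
```

>>> {"api": "move_arm", "payload": {
  "series": [
    {"twist": [0,0,0],"xyz": [0,0,0.002],"claw": 0},
    {"twist": [0,0,0],"xyz": [0,0,0.002],"claw": 0}
  ]
}}

```text
time: 3.57
ee_pos: [0.5952, -0.099, 0.1391]
orientation: [179.4, -0.2, 12.0]
wrist_force: [-2.6, -0.9, 6.5]
grip_width: 0.0006
```

```bash
python3 - <<'E'
from h import *
st(); c=grab("side","s2",(250,120,350,260),4); st()
E
```

```text
t3.57 bed x -0.0878 y -0.0004 tipz 0.1251 rpy [179.44  -0.18  12.02] F bedx,y,z [-0.32  2.73  6.53] grip 0.0006
t3.62 bed x -0.0879 y -0.0004 tipz 0.1249 rpy [179.44  -0.18  12.01] F bedx,y,z [-0.15  2.8   5.95] grip 0.0005
```

View pics/s2.png

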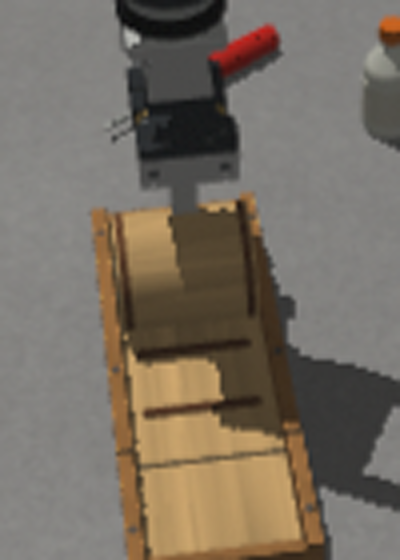

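>>> {"api": "move_arm", "payload": {
  "series": [
    {"twist": [0,0,0],"xyz": [0,-0.002,0.002],"claw": 0},
    {"twist": [0,0,0],"xyz": [0,-0.004,0.002],"claw": 0},
    {"twist": [0,0,0],"xyz": [0,-0.004,0.002],"claw": 0}
  ]
}}

```text
time: 3.87
ee_pos: [0.5939, -0.0929, 0.1371]
orientation: [179.0, -0.2, 12.0]
wrist_force: [-4.3, -2.5, 9.6]
grip_width: 0.0004
```

```bash
python3 - <<'E'
from h import *
st(); c=grab("side","s3",(250,120,350,260),4); st()
E
```

```text
t3.87 bed x -0.0816 y -0.0005 tipz 0.1231 rpy [179.04  -0.23  11.96] F bedx,y,z [-1.51  4.73  9.59] grip 0.0004
t3.92 bed x -0.0809 y -0.0004 tipz 0.1230 rpy [179.08  -0.22  11.98] F bedx,y,z [0.11 4.63 8.94] grip 0.0002
```

View pics/s3.png

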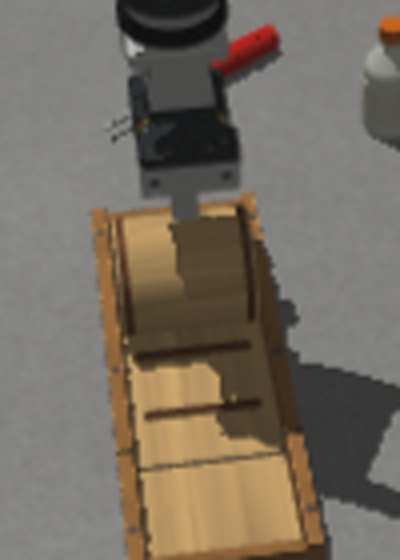

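>>> {"api": "move_arm", "payload": {
  "series": [
    {"twist": [0.4,0,0],"xyz": [-0.001,-0.005,0.002],"claw": 0},
    {"twist": [0.4,0,0],"xyz": [-0.001,-0.005,0.002],"claw": 0},
    {"twist": [0,0,0],"xyz": [0,-0.005,0.002],"claw": 0}
  ]
}}

```text
time: 4.17
ee_pos: [0.5914, -0.0811, 0.1372]
orientation: [179.5, -0.5, 12.0]
wrist_force: [-5.5, -2.4, 9.1]
grip_width: 0.0004
```

```bash
python3 - <<'E'
from h import *
st(); c=grab("side","s4",(250,120,350,260),4); st()
E
```

```text
t4.17 bed x -0.0695 y -0.0005 tipz 0.1232 rpy [179.46  -0.54  11.95] F bedx,y,z [-1.24  5.86  9.13] grip 0.0004
t4.22 bed x -0.0684 y -0.0004 tipz 0.1231 rpy [179.51  -0.52  11.99] F bedx,y,z [ 0.51  3.96 10.3 ] grip 0.0004
```

View pics/s4.png

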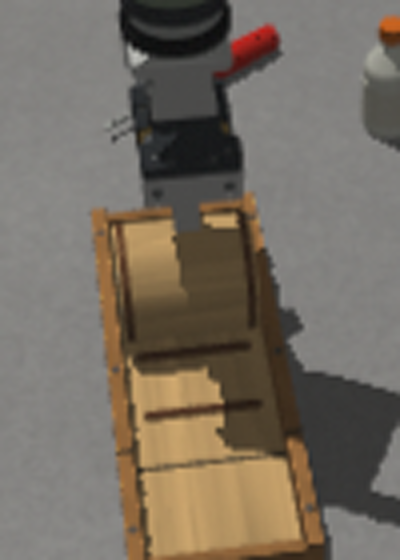

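>>> {"api": "move_arm", "payload": {
  "series": [
    {"twist": [0.1,0.2,0],"xyz": [-0.002,-0.005,0.0025],"claw": 0},
    {"twist": [0.1,0.2,0],"xyz": [-0.002,-0.005,0.0025],"claw": 0},
    {"twist": [0,0,0],"xyz": [-0.001,-0.005,0.0025],"claw": 0}
  ]
}}

```text
time: 4.47
ee_pos: [0.5884, -0.0687, 0.1371]
orientation: [179.3, -1.6, 12.0]
wrist_force: [-4.6, -0.9, 10.8]
grip_width: 0.0007
```

```bash
python3 - <<'E'
from h import *
st(); c=grab("side","s5",(250,120,350,260),4); st()
E
```

```text
t4.47 bed x -0.0567 y -0.0001 tipz 0.1231 rpy [179.27  -1.63  11.96] F bedx,y,z [ 0.04  4.65 10.83] grip 0.0007
t4.52 bed x -0.0556 y -0.0001 tipz 0.1230 rpy [179.32  -1.62  11.99] F bedx,y,z [ 0.42  2.77 10.04] grip 0.0005
```

View pics/s5.png

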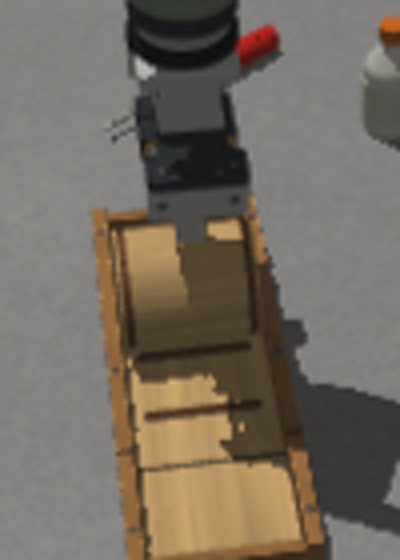

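>>> {"api": "move_arm", "payload": {
  "series": [
    {"twist": [0.2,-0.5,0],"xyz": [0,-0.005,0.0025],"claw": 0},
    {"twist": [0.2,-0.5,0],"xyz": [0,-0.005,0.0025],"claw": 0},
    {"twist": [0,-0.5,0],"xyz": [0,-0.005,0.002],"claw": 0}
  ]
}}

```text
time: 4.77
ee_pos: [0.5859, -0.0547, 0.1363]
orientation: [179.5, -0.2, 11.9]
wrist_force: [-4.7, 0.5, 10.0]
grip_width: 0.0002
```

```bash
python3 - <<'E'
from h import *
st(); c=grab("side","s6",(250,120,350,260),4); st()
E
```

```text
t4.77 bed x -0.0425 y -0.0006 tipz 0.1223 rpy [179.47  -0.21  11.94] F bedx,y,z [ 1.46  4.52 10.04] grip 0.0002
t4.82 bed x -0.0414 y -0.0006 tipz 0.1221 rpy [ 1.7953e+02 -1.7000e-01  1.1980e+01] F bedx,y,z [ 2.16  5.24 10.06] grip 0.0002
```

View pics/s6.png

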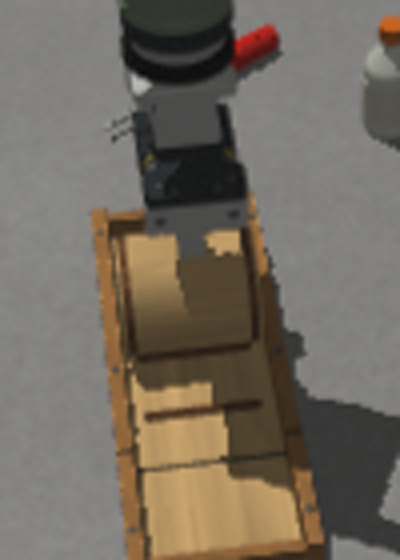

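>>> {"api": "move_arm", "payload": {
  "series": [
    {"twist": [0,0,0],"xyz": [0,0,0.001],"claw": 0},
    {"twist": [0,0,0],"xyz": [0,0,-0.003],"claw": 0},
    {"twist": [0,0,0],"xyz": [0,0,-0.004],"claw": 0},
    {"twist": [0,0,0],"xyz": [0,0,-0.005],"claw": 0},
    {"twist": [0,0,0],"xyz": [0,0,-0.008],"claw": 0},
    {"twist": [0,0,0],"xyz": [0,0,-0.004],"claw": 0},
    {"twist": [0.2,0,0],"xyz": [0,0.008,0],"claw": 0}
  ]
}}

```text
time: 5.4
ee_pos: [0.5869, -0.0591, 0.1619]
orientation: [179.8, -0.2, 12.1]
wrist_force: [0.4, -1.2, 0.5]
grip_width: 0.0007
```

```bash
python3 - <<'E'
from h import *
st(); c=grab("side","s7",(260,130,340,280),4); st()
cv2.imwrite("pics/raw7.png",c["color"][...,::-1])
E
```

```text
t5.40 bed x -0.0470 y -0.0007 tipz 0.1479 rpy [ 1.7984e+02 -1.7000e-01  1.2110e+01] F bedx,y,z [-1.3  -0.14  0.48] grip 0.0007
t5.45 bed x -0.0496 y -0.0008 tipz 0.1478 rpy [179.73  -0.2   12.03] F bedx,y,z [-1.5  -1.29 -0.22] grip 0.0008
```

View pics/s7.png

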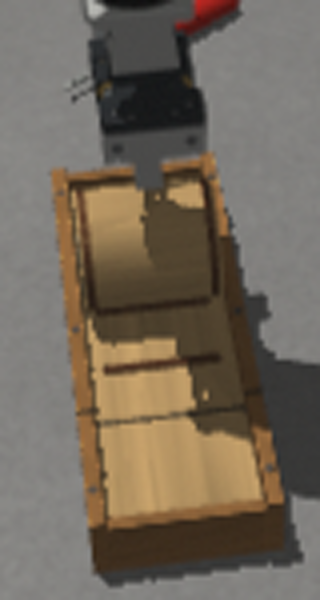

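```bash
cat >> h.py <<'E'
def tang(c,uv,zc,up):
    "drum centre bed x from one silhouette pixel; up=+1 far (upper in side image), -1 near(lower)"
    C,d=ray(c,uv); px=(C[:2]-O[:2])@ax; v=np.array([d[:2]@ax,d[2]]); v/=np.linalg.norm(v)
    n=np.array([v[1],-v[0]]); n*=up*(-np.sign(n[0])) # toward -x for upper
    # centre = point on line shifted by -45mm*n
    q=np.array([px,C[2]])-.045*n; return q[0]+v[0]*(zc-q[1])/v[1]
E
python3 - <<'E'
from h import *
c=cams.capture("side")
f=lambda u:z2(u,(260,130),4)
for u in [(77,190),(205,178)]: print(tang(c,f(u),.083,1))
for u in [(92,300),(215,290)]: print(tang(c,f(u),.083,-1))
f=lambda u:z2(u,(265,160),5)
print("start",[tang(c,f(u),.083,1) for u in [(75,64),(230,47)]],[tang(c,f(u),.083,-1) for u in [(90,212),(245,195)]])
st()
E
```

```text
-0.056164438909900416
-0.05400085356266626
-0.06460057467123559
-0.06036881930554605
start [np.float64(-0.07675013452768353), np.float64(-0.0769644860763471)] [np.float64(-0.07550422787823752), np.float64(-0.07497389639484942)]
t5.50 bed x -0.0492 y -0.0005 tipz 0.1474 rpy [ 1.7977e+02 -1.6000e-01  1.1970e+01] F bedx,y,z [-0.42 -1.29  0.07] grip 0.0005
```

>>> {"api": "move_arm", "payload": {
  "series": [
    {"twist": [0,0,0],"xyz": [0,0.01,0],"claw": 0},
    {"twist": [0,0,0],"xyz": [0,0.007,0.003],"claw": 0},
    {"twist": [0,0,0],"xyz": [0,0,0.006],"claw": 0},
    {"twist": [0,0,0],"xyz": [0,0,0.004],"claw": 0},
    {"twist": [0,0,0],"xyz": [0,0,0.002],"claw": 0},
    {"twist": [0,0,0],"xyz": [0,0,0.001],"claw": 0}
  ]
}}

```text
time: 6.0
ee_pos: [0.5902, -0.0812, 0.1418]
orientation: [179.9, -0.0, 11.8]
wrist_force: [-0.1, 0.1, 0.6]
grip_width: 0.0006
```

```bash
python3 -c "from h import *; st()"
```

```text
t6.00 bed x -0.0694 y 0.0008 tipz 0.1278 rpy [179.86  -0.    11.81] F bedx,y,z [0.16 0.1  0.58] grip 0.0006
```

>>> {"api": "move_arm", "payload": {
  "series": [
    {"twist": [0,0,0],"xyz": [0,-0.002,-0.004],"claw": 0},
    {"twist": [0,0,0],"xyz": [0,-0.006,0],"claw": 0},
    {"twist": [0,0,0],"xyz": [0,0,0.001],"claw": 0},
    {"twist": [0,0,0],"xyz": [0,0,0.001],"claw": 0}
  ]
}}

```text
time: 6.33
ee_pos: [0.5875, -0.0719, 0.1433]
orientation: [179.9, 0.1, 11.9]
wrist_force: [-1.4, -0.5, 2.8]
grip_width: 0.001
```

```bash
python3 -c "from h import *; st()"
```

```text
t6.33 bed x -0.0597 y 0.0015 tipz 0.1293 rpy [1.7991e+02 1.3000e-01 1.1850e+01] F bedx,y,z [-0.17  1.51  2.82] grip 0.001
```

>>> {"api": "move_arm", "payload": {
  "series": [
    {"twist": [0,0,0],"xyz": [-0.001,-0.001,0.002],"claw": 0},
    {"twist": [0.1,-0.3,0],"xyz": [-0.002,-0.004,0.003],"claw": 0},
    {"twist": [0.1,-0.3,0],"xyz": [-0.002,-0.005,0.003],"claw": 0},
    {"twist": [0.1,-0.3,0],"xyz": [-0.002,-0.005,0.0035],"claw": 0}
  ]
}}

```text
time: 6.67
ee_pos: [0.5849, -0.0604, 0.1392]
orientation: [179.6, 0.0, 11.9]
wrist_force: [0.7, -2.8, 8.8]
grip_width: 0.0006
```

```bash
python3 -c "from h import *; st()"
```

```text
t6.67 bed x -0.0479 y 0.0016 tipz 0.1252 rpy [1.7963e+02 2.0000e-02 1.1850e+01] F bedx,y,z [-2.92 -0.06  8.81] grip 0.0006
```

>>> {"api": "move_arm", "payload": {
  "series": [
    {"twist": [0.1,-0.3,0],"xyz": [-0.002,-0.005,0.004],"claw": 0},
    {"twist": [0.1,-0.3,0],"xyz": [-0.002,-0.005,0.004],"claw": 0}
  ]
}}

```text
time: 6.83
ee_pos: [0.5835, -0.0537, 0.137]
orientation: [179.3, 0.0, 11.9]
wrist_force: [-0.9, -2.6, 11.0]
grip_width: 0.0007
```

```bash
python3 - <<'E'
from h import *
st(); c=grab("side","s8",(260,130,340,280),4); st()
E
```

```text
t6.83 bed x -0.0410 y 0.0016 tipz 0.1230 rpy [1.7934e+02 5.0000e-02 1.1860e+01] F bedx,y,z [-2.32  1.42 11.04] grip 0.0007
t6.88 bed x -0.0402 y 0.0016 tipz 0.1228 rpy [1.7939e+02 5.0000e-02 1.1880e+01] F bedx,y,z [-1.02  1.17 11.53] grip 0.0005
```

View pics/s8.png

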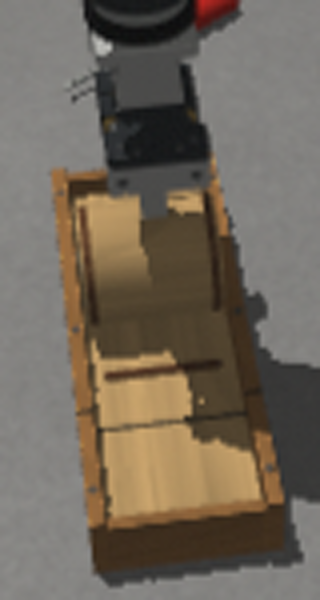

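>>> {"api": "move_arm", "payload": {
  "series": [
    {"twist": [0.2,-0.3,0],"xyz": [-0.002,-0.005,0.0045],"claw": 0},
    {"twist": [0.2,-0.3,0],"xyz": [-0.002,-0.005,0.0045],"claw": 0}
  ]
}}

```text
time: 7.05
ee_pos: [0.582, -0.0463, 0.1349]
orientation: [179.3, 0.1, 11.9]
wrist_force: [-2.5, -1.7, 13.6]
grip_width: 0.0007
```

```bash
python3 -c "from h import *; st()"
```

```text
t7.05 bed x -0.0335 y 0.0015 tipz 0.1209 rpy [1.7929e+02 6.0000e-02 1.1890e+01] F bedx,y,z [-1.18  2.78 13.59] grip 0.0007
```

>>> {"api": "move_arm", "payload": {
  "series": [
    {"twist": [0.2,-0.3,0],"xyz": [-0.003,-0.005,0.0045],"claw": 0},
    {"twist": [0.2,-0.3,0],"xyz": [-0.003,-0.005,0.0045],"claw": 0}
  ]
}}

```text
time: 7.22
ee_pos: [0.5804, -0.0393, 0.1338]
orientation: [179.2, -0.2, 11.9]
wrist_force: [-1.2, -0.5, 13.7]
grip_width: 0.0004
```

```bash
python3 - <<'E'
from h import *
st(); c=grab("side","s9",(260,130,340,280),4); st()
E
```

```text
t7.22 bed x -0.0263 y 0.0017 tipz 0.1198 rpy [ 1.7924e+02 -1.7000e-01  1.1890e+01] F bedx,y,z [-0.28  1.27 13.72] grip 0.0004
t7.27 bed x -0.0255 y 0.0017 tipz 0.1198 rpy [179.29  -0.18  11.91] F bedx,y,z [ 0.44  0.48 12.99] grip 0.0005
```

View pics/s9.png

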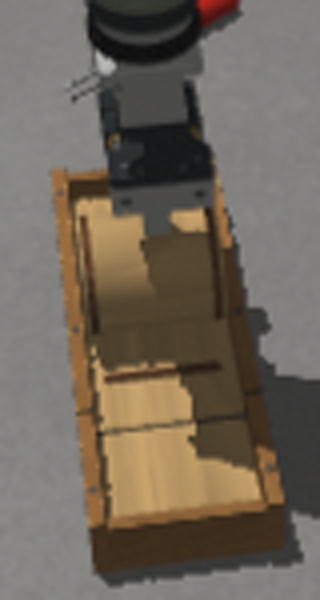

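>>> {"api": "move_arm", "payload": {
  "series": [
    {"twist": [0.2,-0.2,0],"xyz": [-0.002,-0.005,0.0045],"claw": 0},
    {"twist": [0.1,-0.1,0],"xyz": [-0.002,-0.003,0.004],"claw": 0}
  ]
}}

```text
time: 7.43
ee_pos: [0.5793, -0.0323, 0.1331]
orientation: [179.3, -0.5, 11.9]
wrist_force: [-4.1, 0.6, 13.9]
grip_width: 0.0004
```

```bash
python3 -c "from h import *; st()"
```

```text
t7.43 bed x -0.0193 y 0.0012 tipz 0.1191 rpy [179.26  -0.5   11.93] F bedx,y,z [ 1.45  3.89 13.94] grip 0.0004
```

>>> {"api": "move_arm", "payload": {
  "series": [
    {"twist": [0,0,0],"xyz": [-0.001,0,0.002],"claw": 0},
    {"twist": [0,0,0],"xyz": [0,0,-0.002],"claw": 0},
    {"twist": [0,0,0],"xyz": [0,0,-0.004],"claw": 0},
    {"twist": [0,0,0],"xyz": [0,0,-0.006],"claw": 0},
    {"twist": [0,0,0],"xyz": [0,0,-0.008],"claw": 0},
    {"twist": [0,0,0],"xyz": [0,0.004,-0.006],"claw": 0},
    {"twist": [0.2,0,0],"xyz": [0,0.01,0],"claw": 0}
  ]
}}

```text
time: 8.02
ee_pos: [0.5815, -0.0434, 0.1642]
orientation: [179.4, -0.7, 12.2]
wrist_force: [0.2, -0.3, 0.2]
grip_width: 0.0004
```

```bash
python3 - <<'E'
from h import *
st(); c=grab("side","s10",(260,130,340,280),4); st()
E
```

```text
t8.02 bed x -0.0306 y 0.0014 tipz 0.1502 rpy [179.41  -0.74  12.17] F bedx,y,z [-0.35 -0.15  0.22] grip 0.0004
t8.07 bed x -0.0333 y 0.0014 tipz 0.1498 rpy [179.31  -0.74  12.06] F bedx,y,z [-0.33 -0.62 -0.49] grip 0.0007
```

View pics/s10.png

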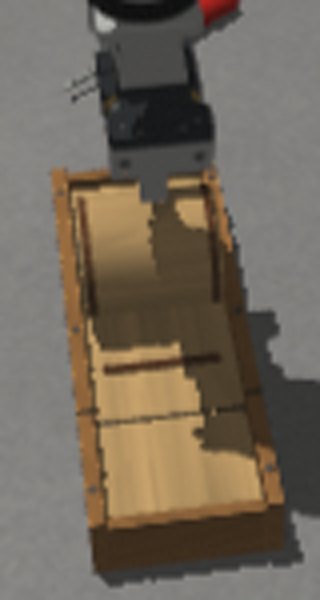

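```bash
python3 - <<'E'
from h import *
c=grab("side","s10b",(270,160,325,215),12)
f=lambda u:z2(u,(260,130),4)
for u in [(78,200),(208,189)]: print(tang(c,f(u),.083,1))
for u in [(95,318),(215,303)]: print(tang(c,f(u),.083,-1))
E
```

```text
-0.04508412053697819
-0.04154699979652077
-0.045672650190286435
-0.046900417246344306
```

View pics/s10b.png

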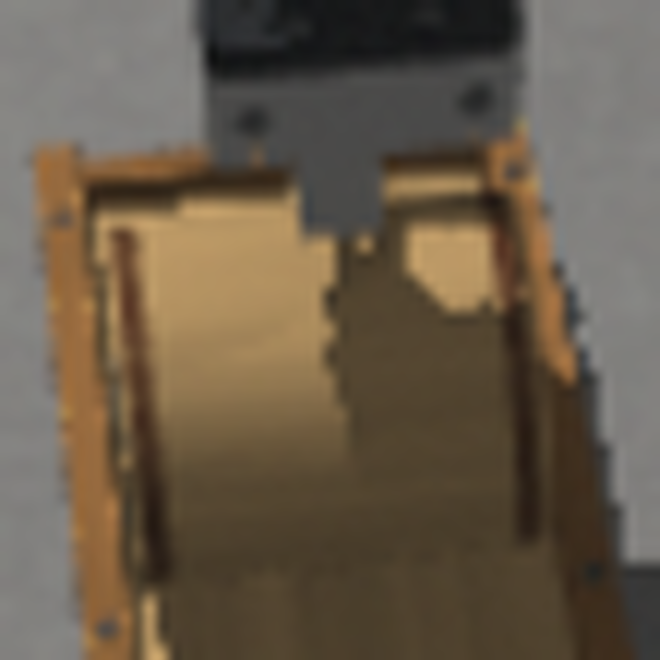

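```bash
python3 - <<'E'
from h import *
c=cams.capture("side")
for u in [(280.2,179.2),(311.7,176.0)]: print(tang(c,u,.083,1))
for u in [(282.9,208.2),(314,205)]: print(tang(c,u,.083,-1))
E
```

```text
-0.04824292505860528
-0.047168505244235326
-0.051400510157371015
-0.049872663648779625
```

>>> {"api": "move_arm", "payload": {
  "series": [
    {"twist": [0.3,0.4,0],"xyz": [0,0.012,0],"claw": 0},
    {"twist": [0.2,-0.5,0],"xyz": [0,0.01,0],"claw": 0},
    {"twist": [0,-0.5,0],"xyz": [0,0.003,0.003],"claw": 0},
    {"twist": [0,0,0],"xyz": [0,0,0.007],"claw": 0},
    {"twist": [0,0,0],"xyz": [0,0,0.005],"claw": 0},
    {"twist": [0,0,0],"xyz": [0,0,0.002],"claw": 0},
    {"twist": [0,0,0],"xyz": [0,0,0.001],"claw": 0}
  ]
}}

```text
time: 8.75
ee_pos: [0.5859, -0.0708, 0.1413]
orientation: [-179.9, 0.2, 11.9]
wrist_force: [-1.3, -1.6, 6.1]
grip_width: 0.0001
```

```bash
python3 -c "from h import *; st()"
```

```text
t8.75 bed x -0.0583 y 0.0028 tipz 0.1273 rpy [-179.9     0.23   11.86] F bedx,y,z [-1.33  1.57  6.09] grip 0.0001
```

>>> {"api": "move_arm", "payload": {
  "series": [
    {"twist": [0,-0.1,0],"xyz": [-0.002,-0.001,0.003],"claw": 0},
    {"twist": [0.1,-0.3,0],"xyz": [-0.002,-0.002,0.004],"claw": 0},
    {"twist": [0.1,-0.3,0],"xyz": [-0.002,-0.003,0.0045],"claw": 0}
  ]
}}

```text
time: 9.0
ee_pos: [0.585, -0.0668, 0.1365]
orientation: [179.9, 0.1, 11.9]
wrist_force: [-1.5, -0.2, 11.0]
grip_width: 0.0005
```

```bash
python3 -c "from h import *; st()"
```

```text
t9.00 bed x -0.0542 y 0.0029 tipz 0.1225 rpy [1.7991e+02 1.4000e-01 1.1910e+01] F bedx,y,z [ 0.15  1.49 10.95] grip 0.0005
```

>>> {"api": "move_arm", "payload": {
  "series": [
    {"twist": [0.1,-0.3,0],"xyz": [-0.002,-0.004,0.0045],"claw": 0},
    {"twist": [0.1,-0.3,0],"xyz": [-0.002,-0.005,0.0045],"claw": 0},
    {"twist": [0.1,-0.3,0],"xyz": [-0.002,-0.005,0.0045],"claw": 0}
  ]
}}

```text
time: 9.25
ee_pos: [0.5826, -0.0554, 0.1334]
orientation: [179.7, 0.2, 12.0]
wrist_force: [-2.7, 0.1, 14.4]
grip_width: 0.0006
```

```bash
python3 -c "from h import *; st()"
```

```text
t9.25 bed x -0.0426 y 0.0028 tipz 0.1194 rpy [179.7    0.22  11.97] F bedx,y,z [ 0.61  2.6  14.43] grip 0.0006
```

>>> {"api": "move_arm", "payload": {
  "series": [
    {"twist": [0.2,-0.3,0],"xyz": [-0.003,-0.005,0.0045],"claw": 0},
    {"twist": [0.2,-0.3,0],"xyz": [-0.003,-0.005,0.0045],"claw": 0},
    {"twist": [0.2,-0.3,0],"xyz": [-0.003,-0.005,0.0045],"claw": 0}
  ]
}}

```text
time: 9.5
ee_pos: [0.5795, -0.0419, 0.1322]
orientation: [179.9, -0.1, 12.1]
wrist_force: [-1.2, 1.2, 14.4]
grip_width: 0.0006
```

```bash
python3 - <<'E'
from h import *
st(); c=grab("side","s11",(260,130,340,280),4); st()
E
```

```text
t9.50 bed x -0.0287 y 0.0030 tipz 0.1182 rpy [ 1.7985e+02 -9.0000e-02  1.2070e+01] F bedx,y,z [ 1.39  0.94 14.38] grip 0.0006
t9.55 bed x -0.0277 y 0.0030 tipz 0.1181 rpy [ 1.7992e+02 -1.0000e-01  1.2100e+01] F bedx,y,z [ 2.33  1.   13.84] grip 0.0006
```

View pics/s11.png

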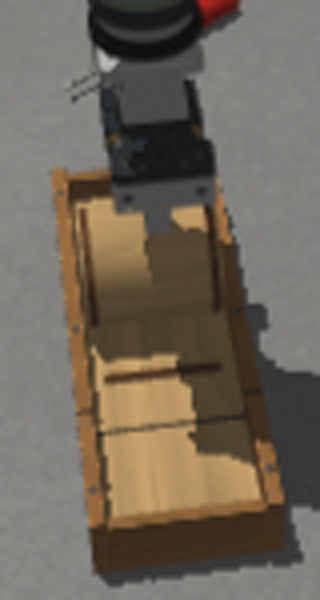

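```bash
python3 - <<'E'
from h import *
c=grab("side","s12",(270,160,325,215),12)
st()
f=lambda u:z2(u,(260,130),4)
for u in [(82,209),(211,200)]: print(tang(c,f(u),.074,1))
for u in [(95,324),(216,311)]: print(tang(c,f(u),.074,-1))
E
```

```text
t9.60 bed x -0.0280 y 0.0030 tipz 0.1181 rpy [ 1.799e+02 -9.000e-02  1.210e+01] F bedx,y,z [ 2.12  0.35 13.58] grip 0.0003
-0.04436388318284423
-0.03870516933119528
-0.04788254654057367
-0.04690008211566954
```

View pics/s12.png

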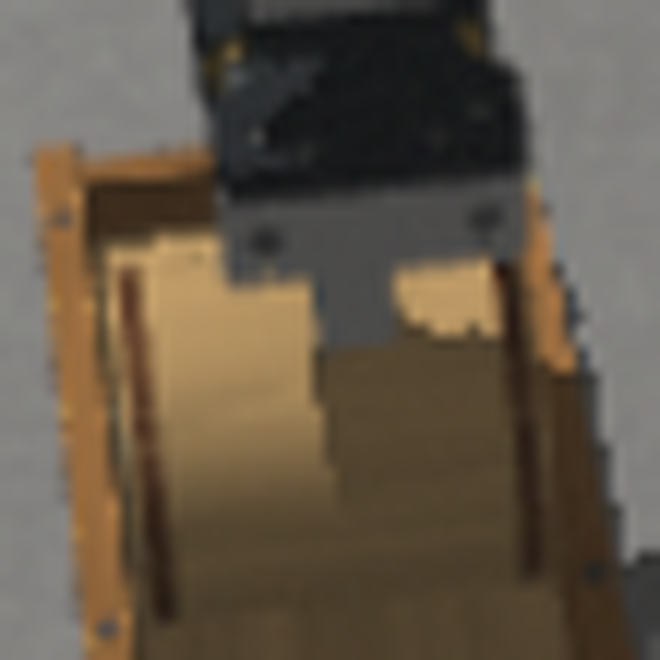

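```bash
python3 - <<'E'
from h import *
c=cams.capture("side")
for z in(.073,):
  print(tang(c,(280.8,182.1),z,1),tang(c,(283.75,211.7),z,-1),tang(c,(314.2,208.2),z,-1))
print(drumx(c,[(280.8,182.1),(283.75,211.7)],O,ax,.073))
# panel depth: line on panel vs wall; near-side view
print(proj(c,[[*(O[:2]+ax*x+ay*y),z] for x,y,z in [(.08,-.05,.04),(.08,-.05,.03),(.03,-.045,.043),(.03,-.045,.033),(-.043-.016,-.05,.073+.042),(-.037-.016,-.05,.073+.042)]]))
grab("side","s13",(270,200,340,270),10); st()
E
```

```text
-0.04593134119145814 -0.045940197699988916 -0.04587608043054814
(np.float64(-0.04593591998069202), np.float64(0.07293494831769298), np.float64(-0.04600012790116703))
[[286.59058268 235.79737872]
 [286.82205744 237.97947193]
 [286.62840354 221.97319245]
 [286.85382439 224.17868584]
 [280.54532863 183.99102649]
 [280.71450758 185.37806868]]
t9.70 bed x -0.0284 y 0.0030 tipz 0.1182 rpy [ 1.7988e+02 -8.0000e-02  1.2090e+01] F bedx,y,z [ 1.77  0.36 13.7 ] grip 0.0006
```

View pics/s13.png

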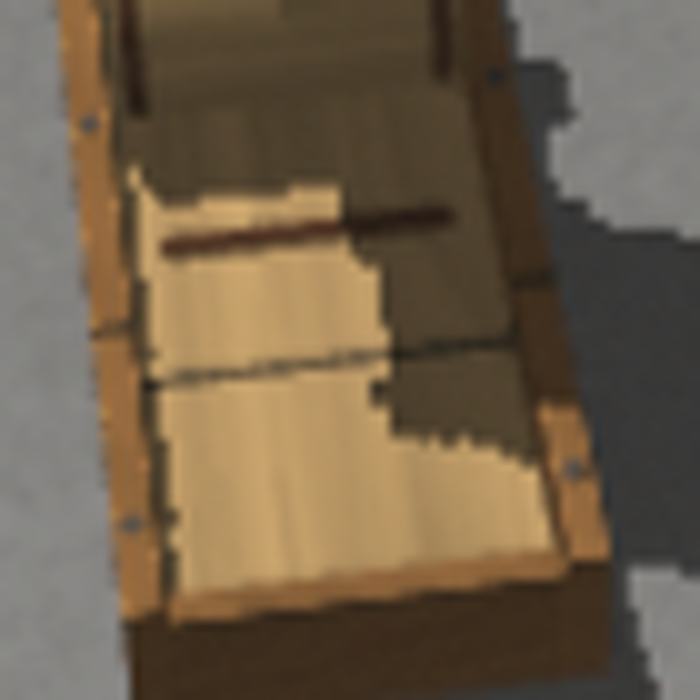

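>>> {"api": "move_arm", "payload": {
  "series": [
    {"twist": [0,0,0],"xyz": [0,0,-0.003],"claw": 0},
    {"twist": [0,0,0],"xyz": [0,0,-0.005],"claw": 0},
    {"twist": [0,0,0],"xyz": [0,0,-0.007],"claw": 0},
    {"twist": [0,0,0],"xyz": [0,0,-0.005],"claw": 0},
    {"twist": [0,0,0],"xyz": [0,0.012,-0.003],"claw": 0},
    {"twist": [0,0,0],"xyz": [0.001,0.012,0],"claw": 0},
    {"twist": [0,0,0],"xyz": [0.002,0,0],"claw": 0}
  ]
}}

```text
time: 10.28
ee_pos: [0.5876, -0.0636, 0.1585]
orientation: [179.9, -0.1, 12.4]
wrist_force: [0.8, -0.1, 0.5]
grip_width: 0.0002
```

```bash
python3 - <<'E'
from h import *
st(); c=grab("side","s14",(270,160,325,215),12); st()
E
```

```text
t10.28 bed x -0.0516 y -0.0004 tipz 0.1445 rpy [ 1.7985e+02 -1.3000e-01  1.2360e+01] F bedx,y,z [-0.24 -0.76  0.5 ] grip 0.0002
t10.33 bed x -0.0509 y -0.0008 tipz 0.1444 rpy [ 1.799e+02 -1.500e-01  1.235e+01] F bedx,y,z [-0.45  0.97  0.32] grip 0.0002
```

View pics/s14.png

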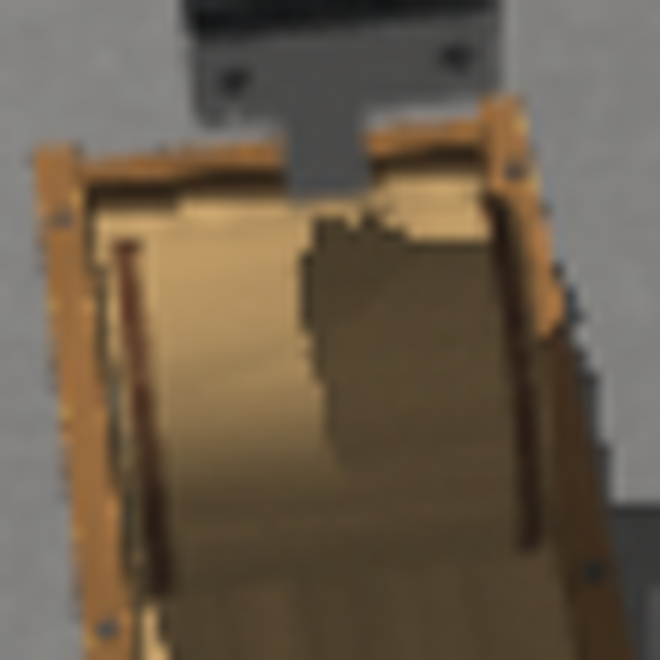

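>>> {"api": "move_arm", "payload": {
  "series": [
    {"twist": [0,0,0.3],"xyz": [0,0.006,0.003],"claw": 0},
    {"twist": [0,0,0],"xyz": [0,0,0.006],"claw": 0},
    {"twist": [0,0,0],"xyz": [0,0,0.004],"claw": 0},
    {"twist": [0,0,0],"xyz": [0,0,0.002],"claw": 0},
    {"twist": [0,0,0],"xyz": [0,0,0.001],"claw": 0}
  ]
}}

```text
time: 10.75
ee_pos: [0.5895, -0.0707, 0.1397]
orientation: [179.9, -0.1, 11.9]
wrist_force: [-0.4, -1.6, 4.2]
grip_width: 0.0004
```

```bash
python3 -c "from h import *; st()"
```

```text
t10.75 bed x -0.0590 y -0.0007 tipz 0.1257 rpy [ 1.7993e+02 -9.0000e-02  1.1890e+01] F bedx,y,z [-1.43  0.76  4.24] grip 0.0004
```

>>> {"api": "move_arm", "payload": {
  "series": [
    {"twist": [0,-0.1,0],"xyz": [-0.001,-0.001,0.003],"claw": 0},
    {"twist": [0.1,-0.3,0],"xyz": [-0.002,-0.001,0.004],"claw": 0},
    {"twist": [0.1,-0.3,0],"xyz": [-0.002,-0.001,0.005],"claw": 0}
  ]
}}

```text
time: 11.0
ee_pos: [0.5896, -0.0713, 0.134]
orientation: [179.6, -0.1, 11.9]
wrist_force: [-0.6, -2.3, 12.2]
grip_width: 0.0003
```

```bash
python3 -c "from h import *; st()"
```

```text
t11.00 bed x -0.0596 y -0.0008 tipz 0.1200 rpy [ 1.796e+02 -8.000e-02  1.194e+01] F bedx,y,z [-2.09  1.1  12.21] grip 0.0003
```

>>> {"api": "move_arm", "payload": {
  "series": [
    {"twist": [0.2,-0.3,0],"xyz": [-0.002,-0.002,0.005],"claw": 0},
    {"twist": [0.2,-0.3,0],"xyz": [-0.002,-0.003,0.005],"claw": 0}
  ]
}}

```text
time: 11.17
ee_pos: [0.5896, -0.0706, 0.1312]
orientation: [179.4, -0.0, 12.0]
wrist_force: [-2.6, -3.8, 15.2]
grip_width: 0.0005
```

```bash
python3 -c "from h import *; st()"
```

```text
t11.17 bed x -0.0589 y -0.0009 tipz 0.1172 rpy [ 1.7941e+02 -4.0000e-02  1.1980e+01] F bedx,y,z [-3.2   3.39 15.23] grip 0.0005
```

>>> {"api": "move_arm", "payload": {
  "series": [
    {"twist": [0.2,-0.3,0],"xyz": [-0.004,-0.004,0.005],"claw": 0},
    {"twist": [0.2,-0.3,0],"xyz": [-0.003,-0.004,0.005],"claw": 0}
  ]
}}

```text
time: 11.33
ee_pos: [0.5889, -0.0683, 0.1306]
orientation: [179.1, -0.4, 12.0]
wrist_force: [-1.3, -3.5, 15.7]
grip_width: 0.0006
```

```bash
python3 - <<'E'
from h import *
st(); c=grab("side","s15",(270,160,325,215),12); st()
E
```

```text
t11.33 bed x -0.0564 y -0.0007 tipz 0.1166 rpy [179.06  -0.4   12.01] F bedx,y,z [-3.18  2.02 15.72] grip 0.0006
t11.38 bed x -0.0560 y -0.0007 tipz 0.1165 rpy [179.08  -0.39  12.02] F bedx,y,z [-1.14  0.34 14.8 ] grip 0.0007
```

View pics/s15.png

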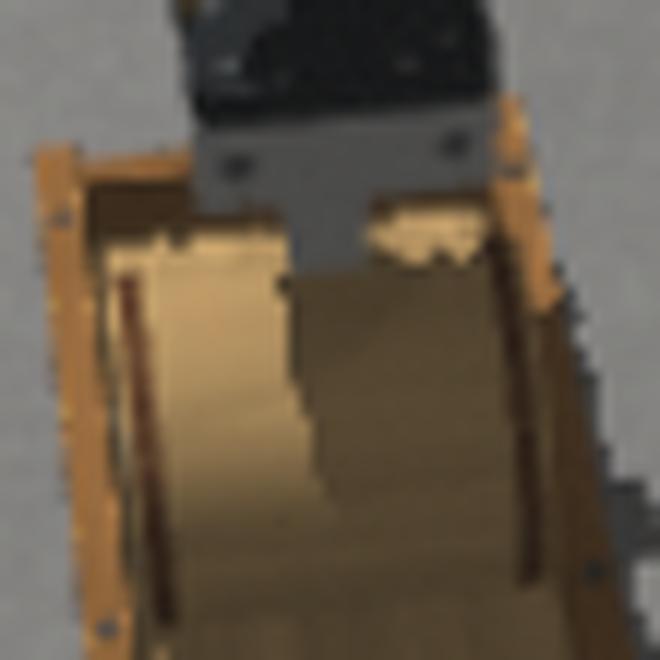

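>>> {"api": "move_arm", "payload": {
  "series": [
    {"twist": [0.2,-0.2,0],"xyz": [-0.002,-0.006,0.005],"claw": 0},
    {"twist": [0.2,-0.2,0],"xyz": [-0.003,-0.006,0.005],"claw": 0},
    {"twist": [0.2,-0.2,0],"xyz": [-0.003,-0.006,0.005],"claw": 0}
  ]
}}

```text
time: 11.63
ee_pos: [0.5868, -0.0585, 0.1303]
orientation: [178.6, -0.9, 12.1]
wrist_force: [-2.7, -2.5, 16.8]
grip_width: 0.0006
```

```bash
python3 - <<'E'
from h import *
st(); c=grab("side","s16",(270,160,325,215),12); st()
E
```

```text
t11.63 bed x -0.0464 y -0.0006 tipz 0.1163 rpy [178.57  -0.9   12.06] F bedx,y,z [-1.84  3.13 16.84] grip 0.0006
t11.68 bed x -0.0455 y -0.0006 tipz 0.1163 rpy [178.62  -0.91  12.09] F bedx,y,z [-2.09  2.7  16.3 ] grip 0.0002
```

View pics/s16.png

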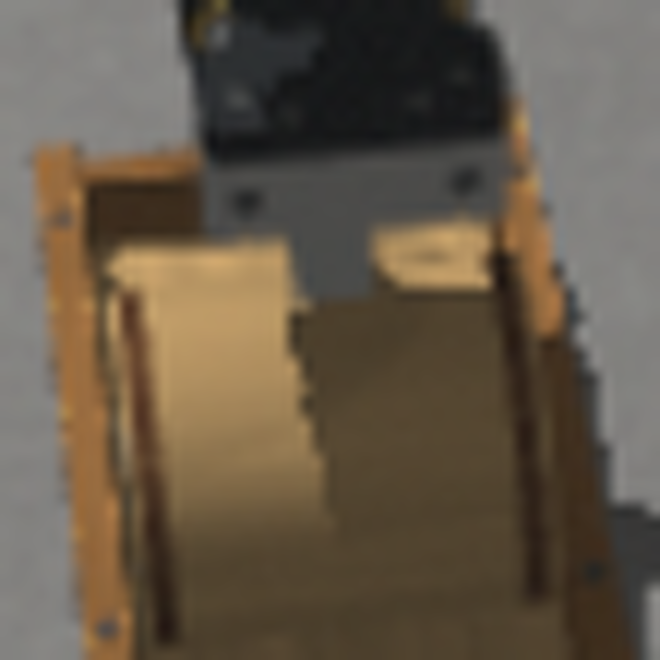

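>>> {"api": "move_arm", "payload": {
  "series": [
    {"twist": [0.3,-0.4,0],"xyz": [-0.003,-0.005,0.0047],"claw": 0},
    {"twist": [0.3,-0.4,0],"xyz": [-0.003,-0.005,0.0047],"claw": 0},
    {"twist": [0.3,-0.4,0],"xyz": [-0.003,-0.005,0.0047],"claw": 0}
  ]
}}

```text
time: 11.93
ee_pos: [0.5852, -0.0501, 0.1315]
orientation: [178.5, -1.0, 12.2]
wrist_force: [-1.9, -2.1, 16.6]
grip_width: 0.0008
```

```bash
python3 - <<'E'
from h import *
st(); c=grab("side","s17",(270,160,325,215),12); st()
E
```

```text
t11.93 bed x -0.0379 y -0.0008 tipz 0.1175 rpy [178.47  -1.    12.16] F bedx,y,z [-1.63  2.26 16.55] grip 0.0008
t11.98 bed x -0.0373 y -0.0008 tipz 0.1176 rpy [178.5   -1.    12.18] F bedx,y,z [-1.45  1.88 16.2 ] grip 0.0007
```

View pics/s17.png

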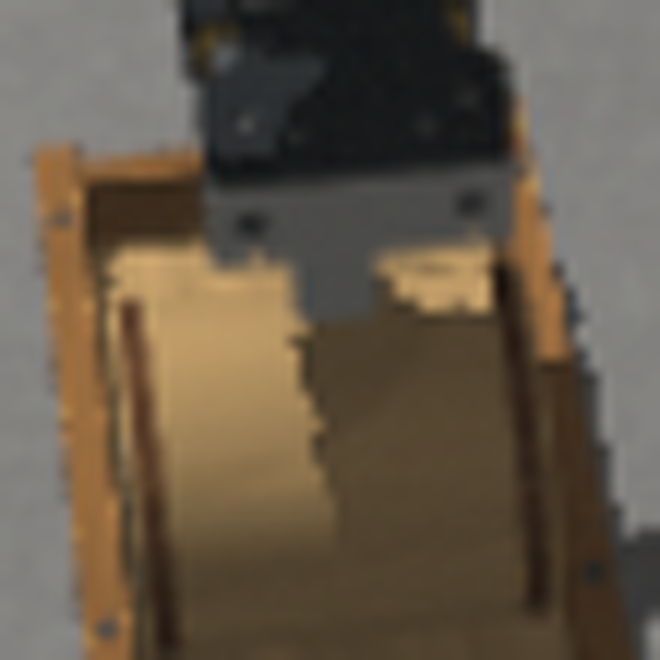

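>>> {"api": "move_arm", "payload": {
  "series": [
    {"twist": [0.5,-0.5,0],"xyz": [-0.003,-0.005,0.0047],"claw": 0},
    {"twist": [0.5,-0.5,0],"xyz": [-0.003,-0.005,0.0047],"claw": 0},
    {"twist": [0.5,-0.5,0],"xyz": [-0.003,-0.005,0.0047],"claw": 0}
  ]
}}

```text
time: 12.23
ee_pos: [0.5833, -0.0406, 0.1323]
orientation: [179.2, -0.8, 12.2]
wrist_force: [-1.8, -1.3, 15.7]
grip_width: 0.0004
```

```bash
python3 - <<'E'
from h import *
st(); c=grab("side","s18",(270,160,325,215),12); st()
E
```

```text
t12.23 bed x -0.0282 y -0.0009 tipz 0.1183 rpy [179.16  -0.75  12.23] F bedx,y,z [-0.86  1.99 15.71] grip 0.0004
t12.28 bed x -0.0275 y -0.0009 tipz 0.1183 rpy [179.22  -0.74  12.24] F bedx,y,z [ 0.27  2.09 16.4 ] grip 0.0005
```

View pics/s18.png

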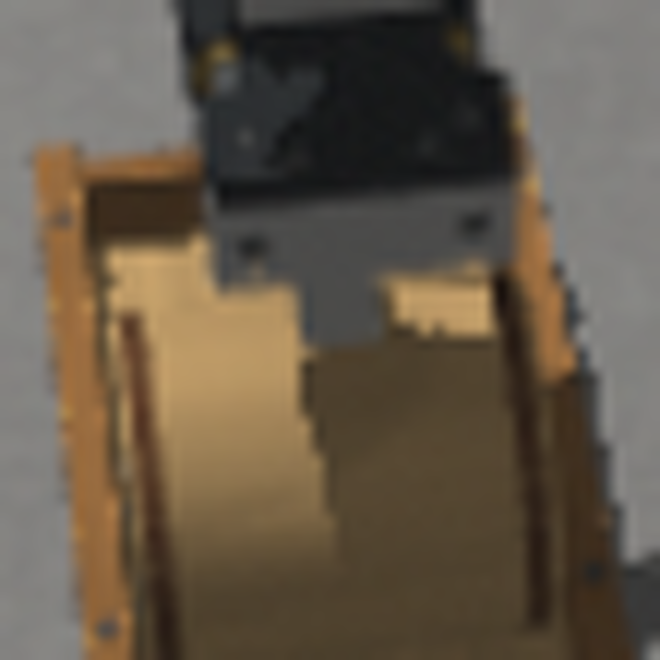

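>>> {"api": "move_arm", "payload": {
  "series": [
    {"twist": [0.3,-0.5,0],"xyz": [-0.003,-0.005,0.0047],"claw": 0},
    {"twist": [0.3,-0.5,0],"xyz": [-0.003,-0.005,0.0047],"claw": 0},
    {"twist": [0.3,-0.5,0],"xyz": [-0.003,-0.005,0.0047],"claw": 0}
  ]
}}

```text
time: 12.53
ee_pos: [0.5806, -0.0288, 0.1323]
orientation: [179.5, -0.5, 12.3]
wrist_force: [-0.9, -0.8, 15.2]
grip_width: 0.0003
```

```bash
python3 - <<'E'
from h import *
st(); c=grab("side","s19",(270,170,325,225),12); st()
E
```

```text
t12.53 bed x -0.0161 y -0.0007 tipz 0.1183 rpy [179.53  -0.45  12.27] F bedx,y,z [-0.61  1.02 15.22] grip 0.0003
t12.58 bed x -0.0153 y -0.0007 tipz 0.1182 rpy [179.58  -0.45  12.3 ] F bedx,y,z [ 1.62  1.7  15.08] grip 0.0003
```

View pics/s19.png

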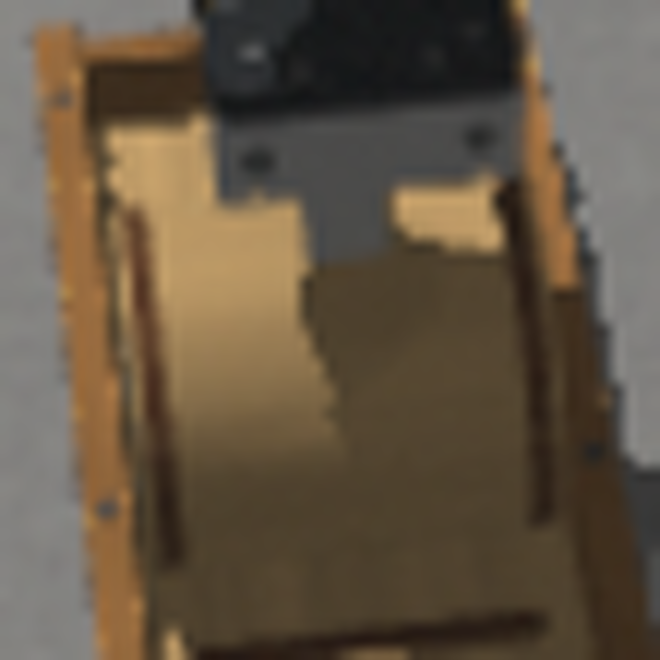

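>>> {"api": "move_arm", "payload": {
  "series": [
    {"twist": [0.2,-0.4,0],"xyz": [-0.003,-0.005,0.0047],"claw": 0},
    {"twist": [0.2,-0.4,0],"xyz": [-0.003,-0.004,0.0045],"claw": 0}
  ]
}}

```text
time: 12.75
ee_pos: [0.5789, -0.0211, 0.1322]
orientation: [179.6, -0.5, 12.3]
wrist_force: [-1.7, 0.8, 15.2]
grip_width: 0.0003
```

```bash
python3 - <<'E'
from h import *
st(); c=grab("side","s20",(270,170,325,225),12); st()
E
```

```text
t12.75 bed x -0.0083 y -0.0007 tipz 0.1182 rpy [179.62  -0.47  12.33] F bedx,y,z [ 1.16  1.52 15.16] grip 0.0003
t12.80 bed x -0.0077 y -0.0007 tipz 0.1182 rpy [179.64  -0.47  12.36] F bedx,y,z [ 1.15  1.45 14.93] grip 0.0004
```

View pics/s20.png

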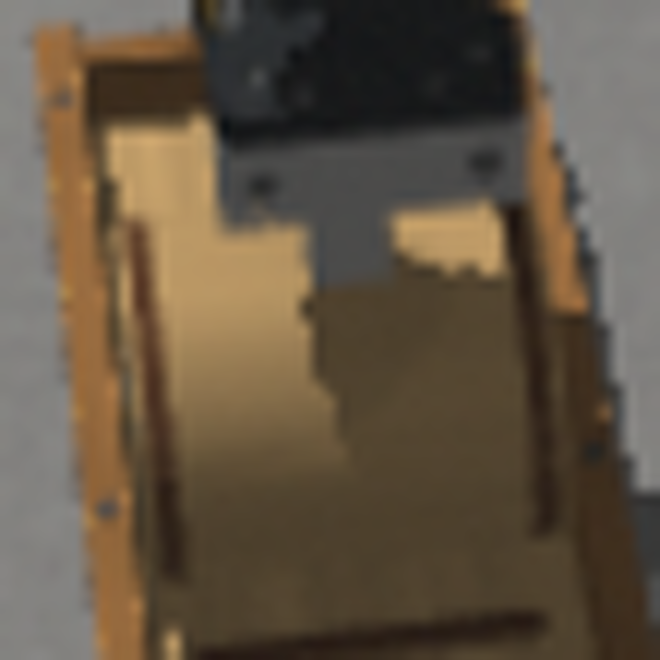

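```bash
python3 - <<'E'
from h import *
c=cams.capture("side")
z=.0735
print(tang(c,(281.4,188.5),z,1),tang(c,(284.8,218.2),z,-1),tang(c,(315.4,214.4),z,-1))
E
```

```text
-0.017603337819742326 -0.018804373366393956 -0.01972109128574806
```

>>> {"api": "move_arm", "payload": {
  "series": [
    {"twist": [0,0,0],"xyz": [-0.001,0,-0.001],"claw": 0},
    {"twist": [0,0,0],"xyz": [0,0,-0.003],"claw": 0},
    {"twist": [0,0,0],"xyz": [0,0,-0.005],"claw": 0},
    {"twist": [0,0,0],"xyz": [0,0,-0.007],"claw": 0},
    {"twist": [0,0,0],"xyz": [0,0,-0.005],"claw": 0},
    {"twist": [0,0,0],"xyz": [0,0.01,-0.003],"claw": 0},
    {"twist": [0,0,0],"xyz": [0.001,0.01,0],"claw": 0}
  ]
}}

```text
time: 13.43
ee_pos: [0.5833, -0.0379, 0.1619]
orientation: [179.6, -0.6, 12.7]
wrist_force: [0.6, 0.4, -0.4]
grip_width: 0.0006
```

```bash
python3 - <<'E'
from h import *
st(); c=grab("side","s21",(270,170,325,225),12); st()
E
```

```text
t13.43 bed x -0.0256 y -0.0015 tipz 0.1479 rpy [179.61  -0.63  12.68] F bedx,y,z [ 0.3  -0.71 -0.43] grip 0.0006
t13.48 bed x -0.0277 y -0.0017 tipz 0.1477 rpy [179.53  -0.64  12.58] F bedx,y,z [-1.54  0.33  0.7 ] grip 0.0002
```

View pics/s21.png

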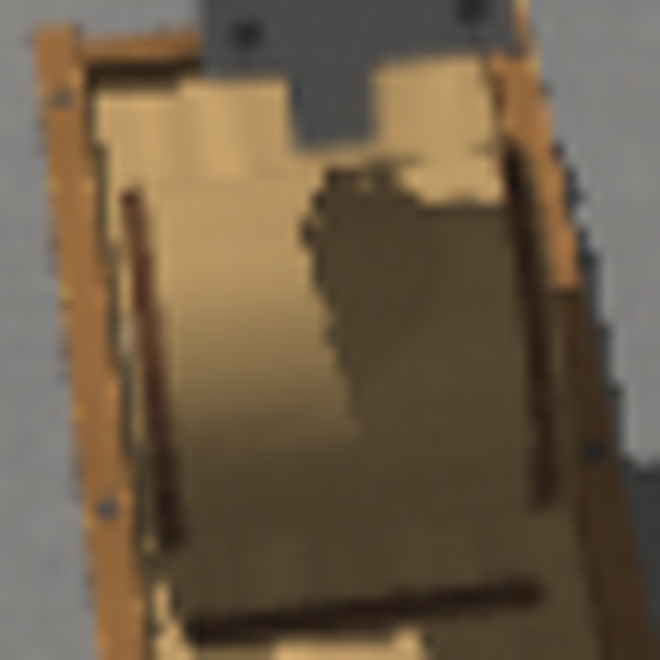

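```bash
python3 - <<'E'
from h import *
c=cams.capture("side")
z=.083
print(tang(c,(280.8,186.),z,1),tang(c,(284.6,215.4),z,-1),tang(c,(312.7,182.5),z,1),tang(c,(315.4,211.9),z,-1))
st()
E
```

```text
-0.01867328790505196 -0.021484285955389315 -0.018550684722427935 -0.021173147531654224
t13.53 bed x -0.0268 y -0.0014 tipz 0.1472 rpy [179.61  -0.6   12.52] F bedx,y,z [ 0.18  0.59 -0.76] grip 0.0005
```

>>> {"api": "move_arm", "payload": {
  "series": [
    {"twist": [0.2,-0.5,0.4],"xyz": [0,0.006,0.003],"claw": 0},
    {"twist": [0,0,0],"xyz": [0,0,0.007],"claw": 0},
    {"twist": [0,0,0],"xyz": [0,0,0.005],"claw": 0},
    {"twist": [0,0,0],"xyz": [0,0,0.002],"claw": 0},
    {"twist": [0,0,0],"xyz": [0,0,0.001],"claw": 0},
    {"twist": [0,0,0],"xyz": [0,0,0.001],"claw": 0}
  ]
}}

```text
time: 14.03
ee_pos: [0.5848, -0.0475, 0.1389]
orientation: [179.9, 0.1, 11.9]
wrist_force: [-0.7, -0.5, 4.8]
grip_width: 0.0005
```

```bash
python3 -c "from h import *; st()"
```

```text
t14.03 bed x -0.0353 y -0.0010 tipz 0.1249 rpy [1.7986e+02 7.0000e-02 1.1920e+01] F bedx,y,z [-0.35  0.76  4.82] grip 0.0005
```

>>> {"api": "move_arm", "payload": {
  "series": [
    {"twist": [0,-0.1,0],"xyz": [-0.001,-0.002,0.003],"claw": 0},
    {"twist": [0.1,-0.3,0],"xyz": [-0.002,-0.004,0.0035],"claw": 0},
    {"twist": [0.2,-0.3,0],"xyz": [-0.002,-0.005,0.004],"claw": 0},
    {"twist": [0.2,-0.3,0],"xyz": [-0.002,-0.005,0.004],"claw": 0}
  ]
}}

```text
time: 14.37
ee_pos: [0.5826, -0.0373, 0.134]
orientation: [179.6, 0.1, 11.9]
wrist_force: [-1.7, -2.2, 13.3]
grip_width: 0.0002
```

```bash
python3 -c "from h import *; st()"
```

```text
t14.37 bed x -0.0248 y -0.0010 tipz 0.1200 rpy [1.7959e+02 1.0000e-01 1.1930e+01] F bedx,y,z [-1.81  2.09 13.34] grip 0.0002
```

>>> {"api": "move_arm", "payload": {
  "series": [
    {"twist": [0.2,-0.3,0],"xyz": [-0.003,-0.005,0.004],"claw": 0},
    {"twist": [0.2,-0.3,0],"xyz": [-0.003,-0.005,0.004],"claw": 0},
    {"twist": [0.2,-0.3,0],"xyz": [-0.003,-0.005,0.004],"claw": 0},
    {"twist": [0.2,-0.3,0],"xyz": [-0.003,-0.005,0.004],"claw": 0}
  ]
}}

```text
time: 14.7
ee_pos: [0.5796, -0.0237, 0.1342]
orientation: [179.4, -0.4, 12.0]
wrist_force: [-1.5, -0.5, 12.9]
grip_width: 0.0006
```

```bash
python3 -c "from h import *; st()"
```

```text
t14.70 bed x -0.0109 y -0.0008 tipz 0.1202 rpy [179.43  -0.36  11.99] F bedx,y,z [-0.2   1.6  12.87] grip 0.0006
```

>>> {"api": "move_arm", "payload": {
  "series": [
    {"twist": [0.3,-0.4,0],"xyz": [-0.003,-0.005,0.004],"claw": 0},
    {"twist": [0.3,-0.4,0],"xyz": [-0.003,-0.005,0.004],"claw": 0},
    {"twist": [0.3,-0.4,0],"xyz": [-0.003,-0.005,0.004],"claw": 0},
    {"twist": [0.3,-0.4,0],"xyz": [-0.003,-0.005,0.004],"claw": 0}
  ]
}}

```text
time: 15.03
ee_pos: [0.5762, -0.0081, 0.1349]
orientation: [179.9, -0.4, 12.1]
wrist_force: [-0.8, 0.6, 13.2]
grip_width: 0.0005
```

```bash
python3 - <<'E'
from h import *
st(); c=grab("side","s22",(270,175,325,230),12); st()
E
```

```text
t15.03 bed x 0.0051 y -0.0008 tipz 0.1209 rpy [179.87  -0.45  12.07] F bedx,y,z [ 0.71  0.69 13.19] grip 0.0005
t15.08 bed x 0.0059 y -0.0008 tipz 0.1209 rpy [179.92  -0.45  12.1 ] F bedx,y,z [ 1.22  0.57 12.52] grip 0.0003
```

View pics/s22.png

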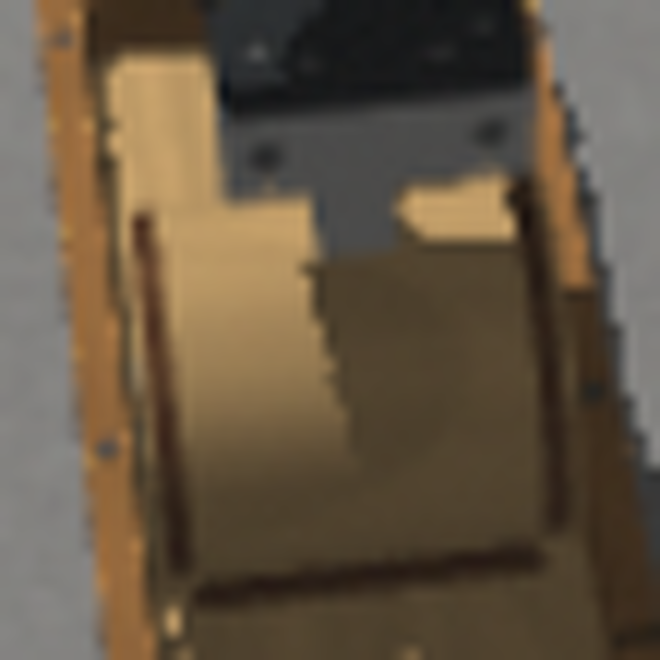

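```bash
python3 - <<'E'
from h import *
c=cams.capture("side")
z=.0755
print(tang(c,(281.9,192.9),z,1),tang(c,(285,222.7),z,-1),tang(c,(316.5,219),z,-1))
st()
E
```

```text
0.003102179533162719 0.0007326464836615587 0.0007406969338507041
t15.13 bed x 0.0056 y -0.0008 tipz 0.1209 rpy [179.9   -0.45  12.1 ] F bedx,y,z [-0.58  0.6  12.1 ] grip 0.0008
```

>>> {"api": "move_arm", "payload": {
  "series": [
    {"twist": [0.2,-0.4,0],"xyz": [-0.002,-0.005,0.004],"claw": 0},
    {"twist": [0.2,-0.4,0],"xyz": [-0.002,-0.005,0.004],"claw": 0},
    {"twist": [0.2,-0.4,0],"xyz": [-0.002,-0.005,0.004],"claw": 0},
    {"twist": [0,0,0],"xyz": [-0.001,-0.001,0],"claw": 0},
    {"twist": [0,0,0],"xyz": [0,0,-0.003],"claw": 0},
    {"twist": [0,0,0],"xyz": [0,0,-0.005],"claw": 0},
    {"twist": [0,0,0],"xyz": [0,0,-0.007],"claw": 0},
    {"twist": [0,0,0],"xyz": [0,0,-0.005],"claw": 0},
    {"twist": [0,0,0],"xyz": [0,0.01,-0.003],"claw": 0}
  ]
}}

```text
time: 15.88
ee_pos: [0.5741, -0.0005, 0.1616]
orientation: [-179.8, -0.2, 12.4]
wrist_force: [-0.3, 0.1, -0.7]
grip_width: 0.0006
```

```bash
python3 - <<'E'
from h import *
st(); c=grab("side","s23",(270,175,325,230),12); st()
E
```

```text
t15.88 bed x 0.0129 y -0.0003 tipz 0.1476 rpy [-179.83   -0.2    12.42] F bedx,y,z [ 0.16  0.25 -0.69] grip 0.0006
t15.93 bed x 0.0098 y -0.0009 tipz 0.1483 rpy [-180.     -0.29   12.32] F bedx,y,z [-1.31 -0.84  0.69] grip 0.0005
```

View pics/s23.png

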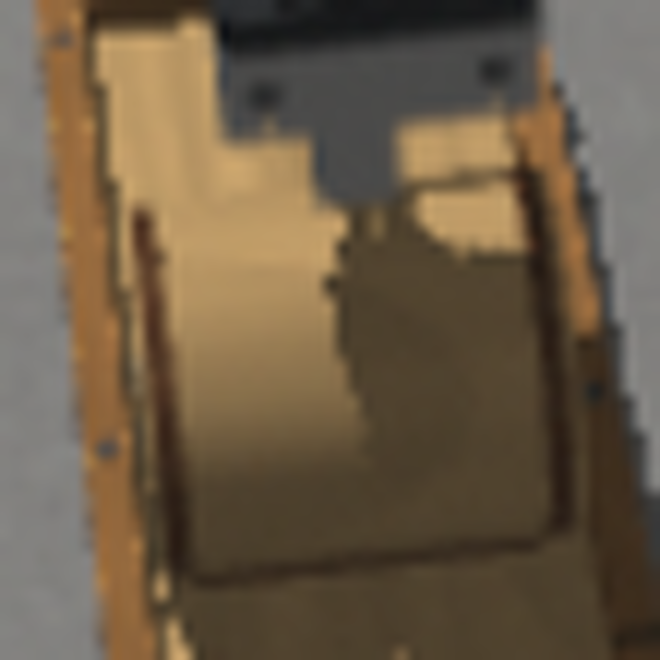

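```bash
python3 - <<'E'
from h import *
c=cams.capture("side")
z=.083
print(tang(c,(281.9,192.6),z,1),tang(c,(285,223.2),z,-1),tang(c,(313.3,189.4),z,1),tang(c,(317,219.3),z,-1))
st()
E
```

```text
0.009410376515020302 0.00922045832577123 0.01070378836686936 0.008693166909472083
t15.98 bed x 0.0103 y -0.0009 tipz 0.1479 rpy [-179.95   -0.28   12.25] F bedx,y,z [ 0.16 -0.17  0.29] grip 0.0003
```

>>> {"api": "move_arm", "payload": {
  "series": [
    {"twist": [0,-0.2,0.2],"xyz": [0,0.01,0],"claw": 0},
    {"twist": [0,0,0],"xyz": [0,0.003,0.003],"claw": 0},
    {"twist": [0,0,0],"xyz": [0,0,0.008],"claw": 0},
    {"twist": [0,0,0],"xyz": [0,0,0.005],"claw": 0},
    {"twist": [0,0,0],"xyz": [0,0,0.002],"claw": 0},
    {"twist": [0,0,0],"xyz": [0,0,0.001],"claw": 0},
    {"twist": [0,0,0],"xyz": [0,0,0.001],"claw": 0}
  ]
}}

```text
time: 16.57
ee_pos: [0.5783, -0.0193, 0.1388]
orientation: [-180.0, 0.0, 11.9]
wrist_force: [-2.0, -1.4, 5.6]
grip_width: 0.0004
```

```bash
python3 -c "from h import *; st()"
```

```text
t16.57 bed x -0.0064 y -0.0005 tipz 0.1248 rpy [-1.7997e+02  1.0000e-02  1.1860e+01] F bedx,y,z [-0.93  2.21  5.64] grip 0.0004
```

Contact is behind the apex, as in the stroke that worked. I'll ramp up the load, then push slowly.

>>> {"api": "move_arm", "payload": {
  "series": [
    {"twist": [0.1,-0.1,0],"xyz": [-0.003,-0.001,0.003],"claw": 0},
    {"twist": [0.1,-0.3,0],"xyz": [-0.003,-0.001,0.004],"claw": 0},
    {"twist": [0.1,-0.3,0],"xyz": [-0.003,-0.001,0.005],"claw": 0},
    {"twist": [0.2,-0.3,0],"xyz": [-0.003,-0.002,0.005],"claw": 0}
  ]
}}

```text
time: 16.9
ee_pos: [0.5781, -0.0197, 0.1328]
orientation: [179.7, -0.6, 11.9]
wrist_force: [-0.5, -2.3, 12.4]
grip_width: 0.0004
```

```bash
python3 -c "from h import *; st()"
```

```text
t16.90 bed x -0.0067 y -0.0003 tipz 0.1188 rpy [179.75  -0.6   11.92] F bedx,y,z [-2.15  0.98 12.44] grip 0.0004
```

>>> {"api": "move_arm", "payload": {
  "series": [
    {"twist": [0.2,-0.4,0],"xyz": [-0.003,-0.004,0.005],"claw": 0},
    {"twist": [0.2,-0.4,0],"xyz": [-0.003,-0.005,0.005],"claw": 0},
    {"twist": [0.2,-0.4,0],"xyz": [-0.003,-0.006,0.005],"claw": 0}
  ]
}}

```text
time: 17.15
ee_pos: [0.5767, -0.0126, 0.1306]
orientation: [179.3, -0.6, 12.0]
wrist_force: [-2.3, -5.9, 16.2]
grip_width: 0.0002
```

```bash
python3 -c "from h import *; st()"
```

```text
t17.15 bed x 0.0006 y -0.0004 tipz 0.1166 rpy [179.34  -0.62  11.96] F bedx,y,z [-5.32  3.49 16.22] grip 0.0002
```

>>> {"api": "move_arm", "payload": {
  "series": [
    {"twist": [0.3,-0.4,0],"xyz": [-0.004,-0.005,0.0047],"claw": 0},
    {"twist": [0.3,-0.4,0],"xyz": [-0.004,-0.005,0.0047],"claw": 0},
    {"twist": [0.3,-0.4,0],"xyz": [-0.004,-0.005,0.0047],"claw": 0}
  ]
}}

```text
time: 17.4
ee_pos: [0.5753, -0.0066, 0.1316]
orientation: [179.0, -1.0, 12.0]
wrist_force: [0.1, -4.3, 15.5]
grip_width: 0.0007
```

```bash
python3 - <<'E'
from h import *
st(); c=grab("side","s24",(270,180,325,235),12); st()
E
```

```text
t17.40 bed x 0.0067 y -0.0001 tipz 0.1176 rpy [179.03  -1.04  12.05] F bedx,y,z [-4.2   0.82 15.51] grip 0.0007
t17.45 bed x 0.0072 y -0.0001 tipz 0.1176 rpy [179.06  -1.05  12.06] F bedx,y,z [-3.53  0.89 14.43] grip 0.0004
```

View pics/s24.png

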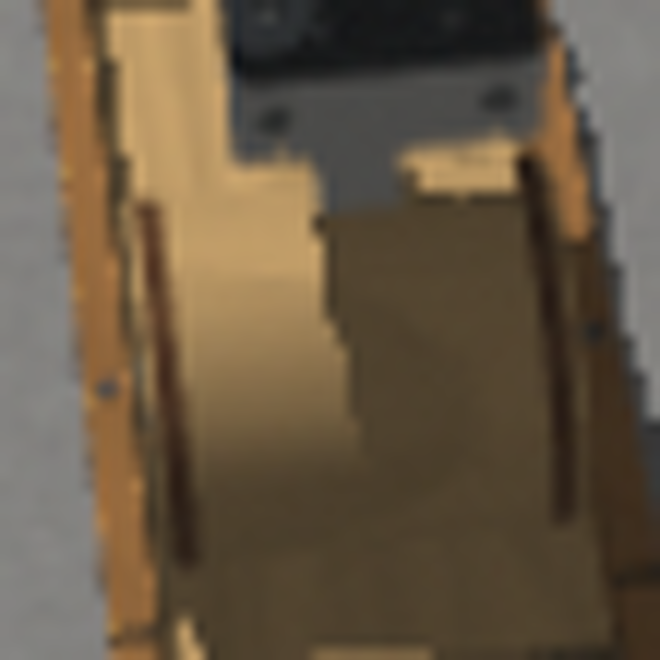

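>>> {"api": "move_arm", "payload": {
  "series": [
    {"twist": [0.4,-0.5,0],"xyz": [-0.003,-0.005,0.005],"claw": 0},
    {"twist": [0.4,-0.5,0],"xyz": [-0.003,-0.005,0.005],"claw": 0},
    {"twist": [0.4,-0.5,0],"xyz": [-0.003,-0.005,0.005],"claw": 0}
  ]
}}

```text
time: 17.7
ee_pos: [0.5738, 0.0011, 0.1313]
orientation: [179.2, -0.8, 12.1]
wrist_force: [-2.3, -4.0, 16.0]
grip_width: 0.0007
```

```bash
python3 -c "from h import *; st()"
```

```text
t17.70 bed x 0.0145 y -0.0003 tipz 0.1173 rpy [179.25  -0.79  12.13] F bedx,y,z [-3.45  3.11 16.  ] grip 0.0007
```

>>> {"api": "move_arm", "payload": {
  "series": [
    {"twist": [0.4,-0.5,0],"xyz": [-0.004,-0.005,0.005],"claw": 0},
    {"twist": [0.3,-0.5,0],"xyz": [-0.004,-0.005,0.005],"claw": 0},
    {"twist": [0.3,-0.5,0],"xyz": [-0.003,-0.005,0.005],"claw": 0}
  ]
}}

```text
time: 17.95
ee_pos: [0.572, 0.0098, 0.1316]
orientation: [179.4, -0.8, 12.2]
wrist_force: [-3.0, -1.7, 17.0]
grip_width: 0.0004
```

```bash
python3 - <<'E'
from h import *
st(); c=grab("side","s25",(270,185,325,240),12); st()
E
```

```text
t17.95 bed x 0.0234 y -0.0004 tipz 0.1176 rpy [179.4   -0.79  12.17] F bedx,y,z [-1.08  3.29 16.99] grip 0.0004
t18.00 bed x 0.0241 y -0.0003 tipz 0.1176 rpy [179.44  -0.78  12.19] F bedx,y,z [ 0.19  1.97 16.67] grip 0.0002
```

View pics/s25.png

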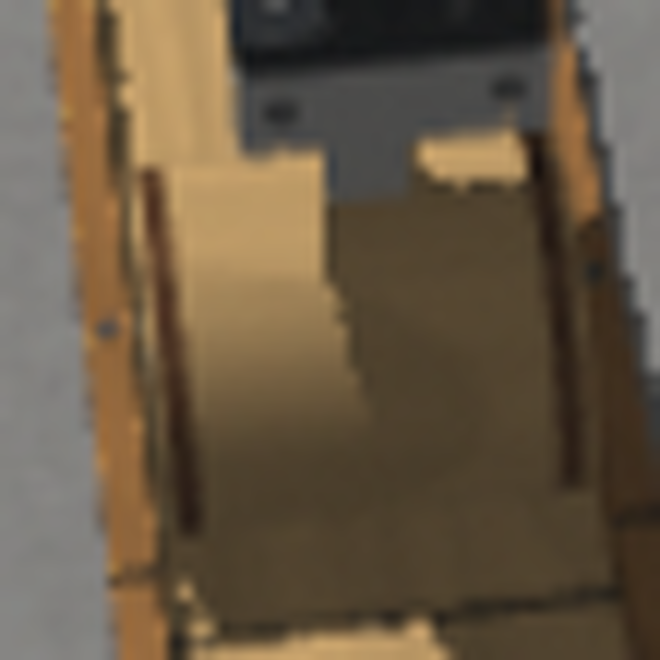

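>>> {"api": "move_arm", "payload": {
  "series": [
    {"twist": [0.3,-0.5,0],"xyz": [-0.003,-0.005,0.0047],"claw": 0},
    {"twist": [0.3,-0.5,0],"xyz": [-0.003,-0.005,0.0047],"claw": 0},
    {"twist": [0.3,-0.5,0],"xyz": [-0.003,-0.005,0.0047],"claw": 0}
  ]
}}

```text
time: 18.25
ee_pos: [0.5699, 0.021, 0.132]
orientation: [179.7, -0.5, 12.2]
wrist_force: [-2.2, -0.9, 16.0]
grip_width: 0.0008
```

```bash
python3 - <<'E'
from h import *
st(); c=grab("side","s26",(270,185,325,240),12); st()
E
```

```text
t18.25 bed x 0.0349 y -0.0007 tipz 0.1180 rpy [179.71  -0.54  12.23] F bedx,y,z [-0.47  2.3  16.02] grip 0.0008
t18.30 bed x 0.0357 y -0.0007 tipz 0.1180 rpy [179.77  -0.54  12.25] F bedx,y,z [ 1.69  2.34 16.29] grip 0.0004
```

View pics/s26.png

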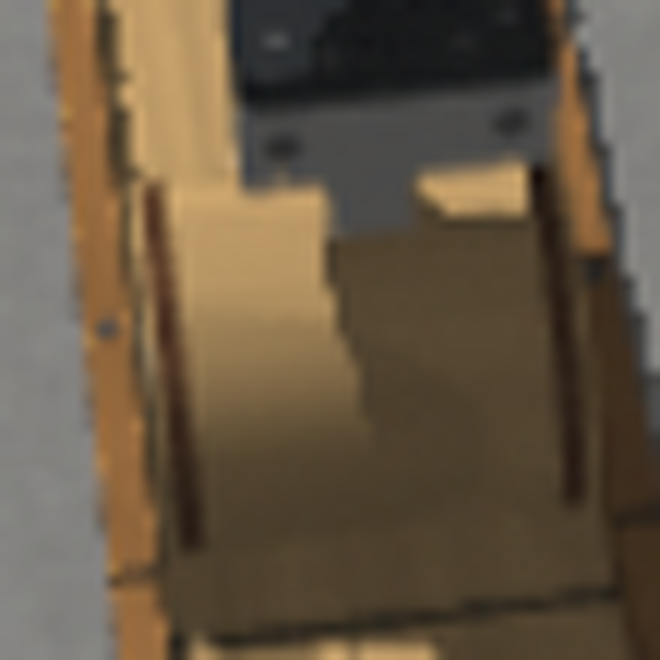

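>>> {"api": "move_arm", "payload": {
  "series": [
    {"twist": [0.2,-0.4,0],"xyz": [-0.003,-0.005,0.0047],"claw": 0},
    {"twist": [0.2,-0.4,0],"xyz": [-0.003,-0.005,0.0047],"claw": 0}
  ]
}}

```text
time: 18.47
ee_pos: [0.5677, 0.0304, 0.1318]
orientation: [179.9, -0.5, 12.3]
wrist_force: [-2.6, 0.6, 16.0]
grip_width: 0.0006
```

```bash
python3 - <<'E'
from h import *
st(); c=grab("side","s27",(270,185,325,240),12); st()
E
```

```text
t18.47 bed x 0.0445 y -0.0005 tipz 0.1178 rpy [179.94  -0.52  12.27] F bedx,y,z [ 1.14  2.47 15.96] grip 0.0006
t18.52 bed x 0.0453 y -0.0004 tipz 0.1177 rpy [179.98  -0.52  12.3 ] F bedx,y,z [ 2.08  2.84 16.09] grip 0.0005
```

View pics/s27.png

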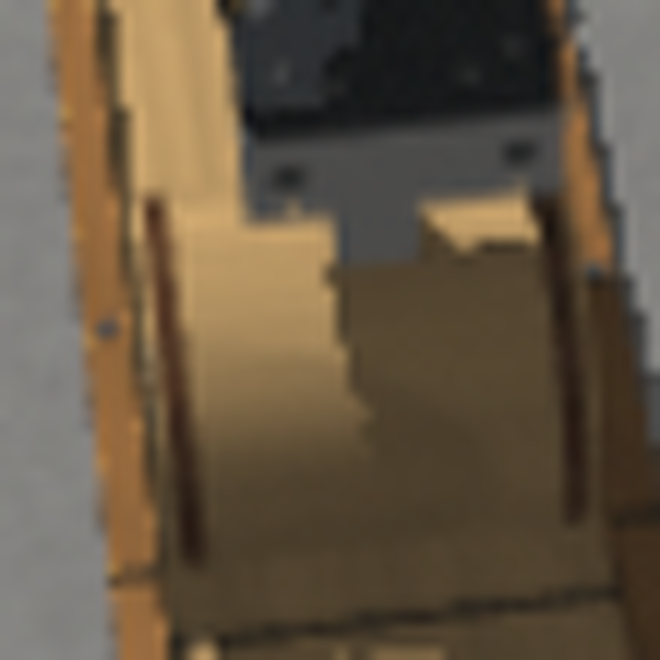

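>>> {"api": "move_arm", "payload": {
  "series": [
    {"twist": [0.1,-0.2,0],"xyz": [-0.003,-0.005,0.0045],"claw": 0},
    {"twist": [0,0,0],"xyz": [-0.001,0,0],"claw": 0},
    {"twist": [0,0,0],"xyz": [0,0,-0.003],"claw": 0},
    {"twist": [0,0,0],"xyz": [0,0,-0.005],"claw": 0},
    {"twist": [0,0,0],"xyz": [0,0,-0.007],"claw": 0},
    {"twist": [0,0,0],"xyz": [0,0,-0.005],"claw": 0},
    {"twist": [0,0,0],"xyz": [0,0.01,-0.003],"claw": 0},
    {"twist": [0,0,0],"xyz": [0,0.01,0],"claw": 0}
  ]
}}

```text
time: 19.18
ee_pos: [0.5698, 0.019, 0.1607]
orientation: [-180.0, -0.9, 12.7]
wrist_force: [1.4, -0.5, -0.3]
grip_width: 0.0005
```

```bash
python3 - <<'E'
from h import *
st(); c=grab("side","s28",(270,185,325,240),12); st()
E
```

```text
t19.18 bed x 0.0329 y -0.0001 tipz 0.1467 rpy [-179.97   -0.92   12.66] F bedx,y,z [-0.77 -1.23 -0.3 ] grip 0.0005
t19.23 bed x 0.0309 y -0.0001 tipz 0.1464 rpy [179.95  -0.9   12.56] F bedx,y,z [-1.82  0.84 -0.31] grip 0.0004
```

View pics/s28.png

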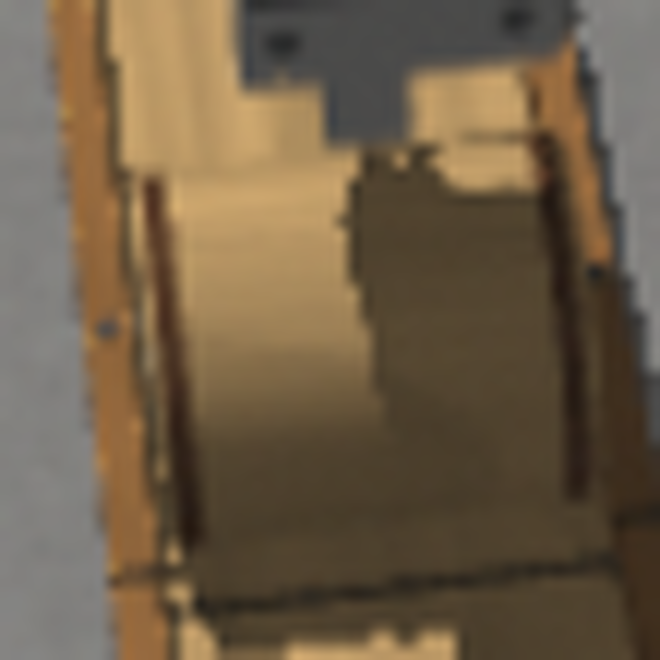

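```bash
python3 - <<'E'
from h import *
c=cams.capture("side")
z=.083
f=lambda u:z2(u,(270,185),12)
print(tang(c,f((152,180)),z,1),tang(c,f((193,542)),z,-1),tang(c,f((543,140)),z,1),tang(c,f((577,497)),z,-1))
st()
E
```

```text
0.039722619747026844 0.03610772775070947 0.0411521572014113 0.03631797955151428
t19.28 bed x 0.0317 y 0.0002 tipz 0.1460 rpy [-179.97   -0.86   12.49] F bedx,y,z [ 0.2  -0.03  0.2 ] grip 0.0006
```

>>> {"api": "move_arm", "payload": {
  "series": [
    {"twist": [0,-0.7,0.4],"xyz": [0,0.007,0.003],"claw": 0},
    {"twist": [0,0,0],"xyz": [0,0,0.007],"claw": 0},
    {"twist": [0,0,0],"xyz": [0,0,0.005],"claw": 0},
    {"twist": [0,0,0],"xyz": [0,0,0.002],"claw": 0},
    {"twist": [0,0,0],"xyz": [0,0,0.001],"claw": 0}
  ]
}}

```text
time: 19.7
ee_pos: [0.5715, 0.0083, 0.139]
orientation: [-180.0, -0.0, 11.9]
wrist_force: [0.8, -0.3, 5.8]
grip_width: 0.0006
```

```bash
python3 -c "from h import *; st()"
```

```text
t19.70 bed x 0.0221 y 0.0004 tipz 0.1250 rpy [-1.7996e+02 -2.0000e-02  1.1880e+01] F bedx,y,z [-0.49 -0.69  5.8 ] grip 0.0006
```

>>> {"api": "move_arm", "payload": {
  "series": [
    {"twist": [0,-0.1,0],"xyz": [-0.001,-0.002,0.003],"claw": 0},
    {"twist": [0.1,-0.3,0],"xyz": [-0.002,-0.004,0.0035],"claw": 0},
    {"twist": [0.2,-0.3,0],"xyz": [-0.002,-0.005,0.004],"claw": 0},
    {"twist": [0.2,-0.3,0],"xyz": [-0.002,-0.005,0.004],"claw": 0},
    {"twist": [0.2,-0.3,0],"xyz": [-0.003,-0.005,0.004],"claw": 0}
  ]
}}

```text
time: 20.12
ee_pos: [0.5684, 0.0227, 0.1331]
orientation: [179.9, -0.0, 11.9]
wrist_force: [0.5, -1.4, 14.0]
grip_width: 0.0004
```

```bash
python3 -c "from h import *; st()"
```

```text
t20.12 bed x 0.0368 y 0.0004 tipz 0.1191 rpy [ 1.7988e+02 -2.0000e-02  1.1900e+01] F bedx,y,z [-1.44 -0.18 13.97] grip 0.0004
```

>>> {"api": "move_arm", "payload": {
  "series": [
    {"twist": [0.2,-0.3,0],"xyz": [-0.002,-0.005,0.004],"claw": 0},
    {"twist": [0.2,-0.3,0],"xyz": [-0.002,-0.005,0.004],"claw": 0},
    {"twist": [0.2,-0.3,0],"xyz": [-0.002,-0.005,0.004],"claw": 0},
    {"twist": [0.2,-0.3,0],"xyz": [-0.002,-0.005,0.004],"claw": 0},
    {"twist": [0.2,-0.3,0],"xyz": [-0.002,-0.005,0.004],"claw": 0}
  ]
}}

```text
time: 20.53
ee_pos: [0.5644, 0.0429, 0.1325]
orientation: [-179.9, 0.1, 12.0]
wrist_force: [-3.5, -1.5, 15.6]
grip_width: 0.0002
```

```bash
python3 - <<'E'
from h import *
st(); c=grab("side","s29",(270,195,325,250),12); st()
E
```

```text
t20.53 bed x 0.0574 y 0.0002 tipz 0.1185 rpy [-1.7993e+02  1.0000e-01  1.2040e+01] F bedx,y,z [-0.78  3.72 15.61] grip 0.0002
t20.58 bed x 0.0583 y 0.0002 tipz 0.1185 rpy [-1.7988e+02  1.0000e-01  1.2070e+01] F bedx,y,z [ 1.56  4.6  15.49] grip 0.0005
```

View pics/s29.png

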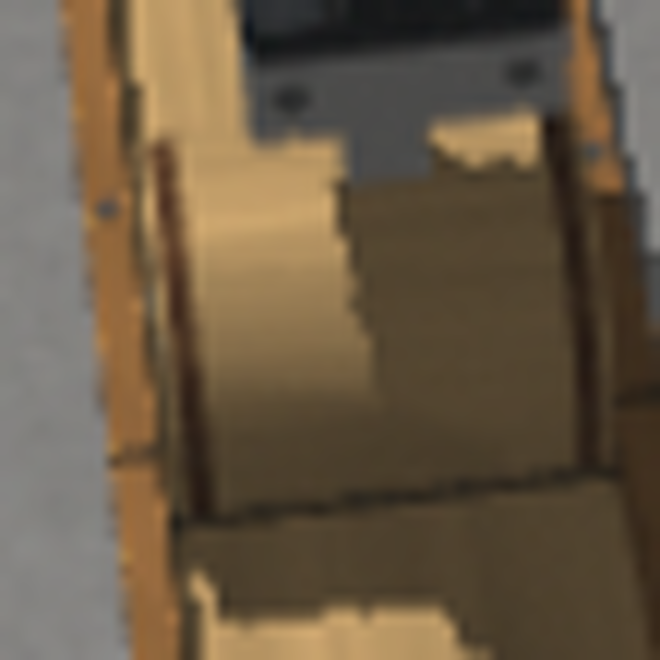

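```bash
python3 - <<'E'
from h import *
c=cams.capture("side")
z=.0735
f=lambda u:z2(u,(270,195),12)
print(tang(c,f((163,143)),z,1),tang(c,f((203,515)),z,-1),tang(c,f((592,470)),z,-1))
st()
E
```

```text
0.05832293773930475 0.05719840860385772 0.05775929595293583
t20.63 bed x 0.0580 y 0.0002 tipz 0.1185 rpy [-1.7989e+02  1.0000e-01  1.2070e+01] F bedx,y,z [-0.67  2.43 15.68] grip 0.0008
```

>>> {"api": "move_arm", "payload": {
  "series": [
    {"twist": [0.1,-0.3,0],"xyz": [-0.003,-0.005,0.0035],"claw": 0},
    {"twist": [0.1,-0.3,0],"xyz": [-0.003,-0.005,0.0035],"claw": 0},
    {"twist": [0.1,-0.3,0],"xyz": [-0.003,-0.005,0.0035],"claw": 0},
    {"twist": [0.1,-0.3,0],"xyz": [-0.003,-0.005,0.0035],"claw": 0},
    {"twist": [0,0,0],"xyz": [-0.001,0,0],"claw": 0},
    {"twist": [0,0,0],"xyz": [0,0,-0.003],"claw": 0},
    {"twist": [0,0,0],"xyz": [0,0,-0.005],"claw": 0},
    {"twist": [0,0,0],"xyz": [0,0,-0.007],"claw": 0},
    {"twist": [0,0,0],"xyz": [0,0,-0.005],"claw": 0},
    {"twist": [0,0,0],"xyz": [0,0.005,-0.003],"claw": 0}
  ]
}}

```text
time: 21.47
ee_pos: [0.5599, 0.059, 0.1615]
orientation: [-179.9, -0.5, 12.4]
wrist_force: [0.7, -0.1, 0.1]
grip_width: 0.0005
```

```bash
python3 - <<'E'
from h import *
st(); c=grab("side","s30",(270,165,340,260),8); t=grab("top","t30",(225,130,395,240),4.5); st()
E
```

```text
t21.47 bed x 0.0741 y 0.0012 tipz 0.1475 rpy [-179.88   -0.45   12.36] F bedx,y,z [-0.27 -0.65  0.12] grip 0.0005
t21.57 bed x 0.0728 y 0.0007 tipz 0.1477 rpy [-179.94   -0.52   12.28] F bedx,y,z [ 0.19 -0.58  0.43] grip 0.0005
```

View pics/s30.png

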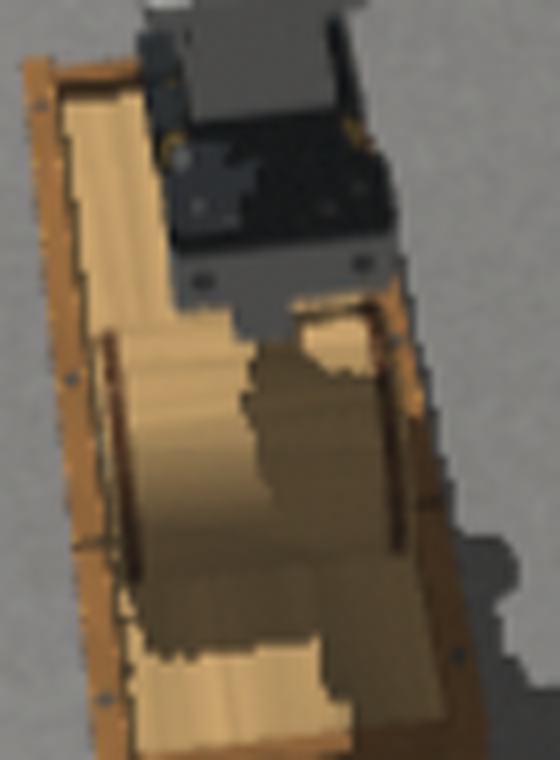

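View pics/t30.png

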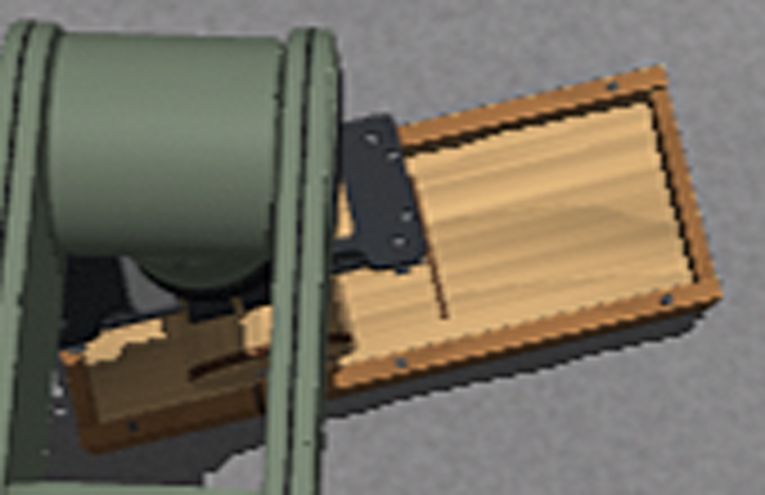

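```bash
python3 - <<'E'
from h import *
c=cams.capture("side")
z=.083
f=lambda u:z2(u,(270,165),8)
print(tang(c,f((110,333)),z,1),tang(c,f((135,580)),z,-1),tang(c,f((375,308)),z,1),tang(c,f((398,550)),z,-1))
st()
E
```

```text
0.06621704707499465 0.0634091346197917 0.06881499208984132 0.06415686963325173
t21.62 bed x 0.0730 y 0.0011 tipz 0.1473 rpy [-179.91   -0.47   12.27] F bedx,y,z [-0.4   0.13 -0.45] grip 0.0007
```

>>> {"api": "move_arm", "payload": {
  "series": [
    {"twist": [0,-0.3,0.3],"xyz": [0.001,0.009,0],"claw": 0},
    {"twist": [0,0,0],"xyz": [0,0.007,0.003],"claw": 0},
    {"twist": [0,0,0],"xyz": [0,0,0.007],"claw": 0},
    {"twist": [0,0,0],"xyz": [0,0,0.004],"claw": 0},
    {"twist": [0,0,0],"xyz": [0,0,0.002],"claw": 0},
    {"twist": [0,0,0],"xyz": [0,0,0.001],"claw": 0}
  ]
}}

```text
time: 22.12
ee_pos: [0.5647, 0.0396, 0.1409]
orientation: [-179.9, -0.0, 11.8]
wrist_force: [-0.2, -0.6, 5.2]
grip_width: 0.0003
```

```bash
python3 -c "from h import *; st()"
```

```text
t22.12 bed x 0.0541 y 0.0005 tipz 0.1269 rpy [-1.799e+02 -1.000e-02  1.182e+01] F bedx,y,z [-0.54  0.3   5.23] grip 0.0003
```

>>> {"api": "move_arm", "payload": {
  "series": [
    {"twist": [0,-0.1,0],"xyz": [-0.001,-0.003,0.0025],"claw": 0},
    {"twist": [0,-0.3,0],"xyz": [-0.002,-0.004,0.003],"claw": 0},
    {"twist": [0.1,-0.3,0],"xyz": [-0.002,-0.005,0.003],"claw": 0},
    {"twist": [0.1,-0.3,0],"xyz": [-0.002,-0.005,0.003],"claw": 0},
    {"twist": [0.1,-0.3,0],"xyz": [-0.002,-0.005,0.003],"claw": 0}
  ]
}}

```text
time: 22.53
ee_pos: [0.561, 0.0577, 0.1368]
orientation: [179.9, 0.1, 11.8]
wrist_force: [-1.1, -0.4, 11.2]
grip_width: 0.0004
```

```bash
python3 -c "from h import *; st()"
```

```text
t22.53 bed x 0.0725 y 0.0004 tipz 0.1228 rpy [1.7988e+02 8.0000e-02 1.1770e+01] F bedx,y,z [-0.19  1.18 11.17] grip 0.0004
```

>>> {"api": "move_arm", "payload": {
  "series": [
    {"twist": [0.1,-0.3,0],"xyz": [-0.002,-0.005,0.003],"claw": 0},
    {"twist": [0.1,-0.3,0],"xyz": [-0.002,-0.004,0.003],"claw": 0},
    {"twist": [0,-0.2,0],"xyz": [-0.002,-0.002,0.0025],"claw": 0}
  ]
}}

```text
time: 22.78
ee_pos: [0.5588, 0.0681, 0.137]
orientation: [179.8, 0.1, 11.8]
wrist_force: [-0.9, -0.5, 10.2]
grip_width: 0.0007
```

```bash
python3 - <<'E'
from h import *
st(); c=grab("side","s31",(270,165,340,260),8); st()
E
```

```text
t22.78 bed x 0.0832 y 0.0004 tipz 0.1230 rpy [1.7984e+02 6.0000e-02 1.1840e+01] F bedx,y,z [-0.27  0.96 10.16] grip 0.0007
t22.83 bed x 0.0836 y 0.0005 tipz 0.1230 rpy [1.7985e+02 5.0000e-02 1.1870e+01] F bedx,y,z [ 0.66  2.07 10.77] grip 0.0006
```

View pics/s31.png

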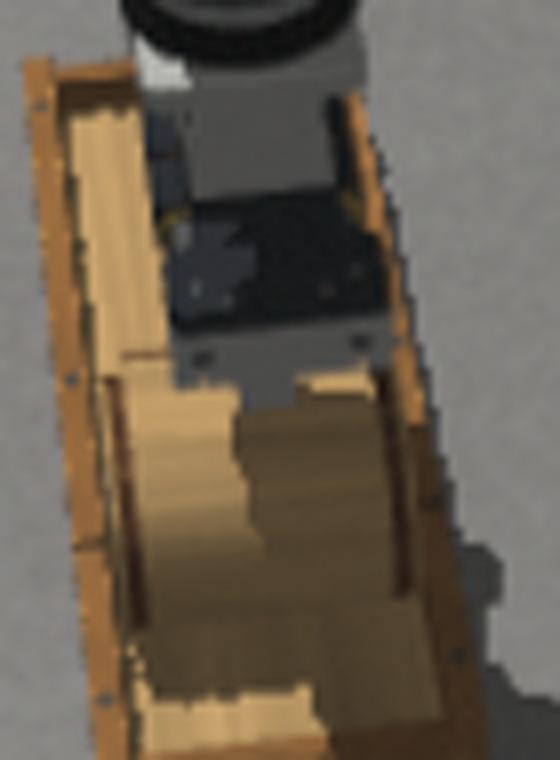

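```bash
python3 - <<'E'
from h import *
c=cams.capture("side")
z=.078
f=lambda u:z2(u,(270,165),8)
print(tang(c,f((114,379)),z,1),tang(c,f((140,627)),z,-1),tang(c,f((403,597)),z,-1))
st()
E
```

```text
0.08382388554252995 0.0807118135738113 0.08157498382915229
t22.88 bed x 0.0834 y 0.0004 tipz 0.1231 rpy [1.7984e+02 5.0000e-02 1.1860e+01] F bedx,y,z [-0.33  1.41  9.88] grip 0.0004
```

>>> {"api": "move_arm", "payload": {
  "series": [
    {"twist": [0,0,0],"xyz": [-0.001,0,0.001],"claw": 0},
    {"twist": [0,0,0],"xyz": [0,0,-0.001],"claw": 0},
    {"twist": [0,0,0],"xyz": [0,0,-0.002],"claw": 0},
    {"twist": [0,0,0],"xyz": [0,0,-0.004],"claw": 0},
    {"twist": [0,0,0],"xyz": [0,0,-0.008],"claw": 0},
    {"twist": [0,0,0],"xyz": [0,0,-0.015],"claw": 0},
    {"twist": [0,0,0],"xyz": [0,0,-0.02],"claw": 0},
    {"twist": [0,0,0],"xyz": [0,0,-0.025],"claw": 0},
    {"twist": [0,0,0],"xyz": [0,0,-0.025],"claw": 0},
    {"twist": [0,0,0],"xyz": [0,0,-0.02],"claw": 0}
  ]
}}

```text
time: 23.72
ee_pos: [0.5528, 0.0706, 0.2577]
orientation: [-179.9, 0.8, 12.0]
wrist_force: [-0.4, -0.1, 0.2]
grip_width: 0.0002
```

>>> {"api": "move_arm", "payload": {
  "series": [
    {"twist": [0,0,0],"xyz": [-0.02,0.03,0],"claw": 0},
    {"twist": [0,0,0],"xyz": [-0.02,0.035,0],"claw": 0},
    {"twist": [0,0,0],"xyz": [-0.02,0.035,0],"claw": 0},
    {"twist": [0,0,0],"xyz": [-0.02,0.035,0],"claw": 0},
    {"twist": [0,0,0],"xyz": [-0.02,0.035,0],"claw": 0},
    {"twist": [0,0,0],"xyz": [-0.02,0.035,0],"claw": 0},
    {"twist": [0,0,0],"xyz": [-0.01,0.035,0],"claw": 0},
    {"twist": [0,0,0],"xyz": [0,0.035,0],"claw": 0},
    {"twist": [0,0,0],"xyz": [0,0.03,0],"claw": 0},
    {"twist": [0,0,0],"xyz": [0,0,0],"claw": 0}
  ]
}}

```text
time: 24.55
ee_pos: [0.492, -0.2653, 0.2694]
orientation: [179.7, -0.2, 12.6]
wrist_force: [0.1, -0.3, 0.5]
grip_width: 0.0004
```

```bash
python3 - <<'E'
from h import *
st(); c=grab("side","s32",(260,155,340,280),6); t=grab("top","t32",(225,130,395,240),4.6); st()
E
```

```text
t24.55 bed x -0.2291 y 0.1350 tipz 0.2554 rpy [179.71  -0.23  12.55] F bedx,y,z [-0.29 -0.03  0.54] grip 0.0004
t24.65 bed x -0.2248 y 0.1344 tipz 0.2552 rpy [179.92  -0.22  12.72] F bedx,y,z [ 0.62 -0.2   0.34] grip 0.0006
```

View pics/s32.png

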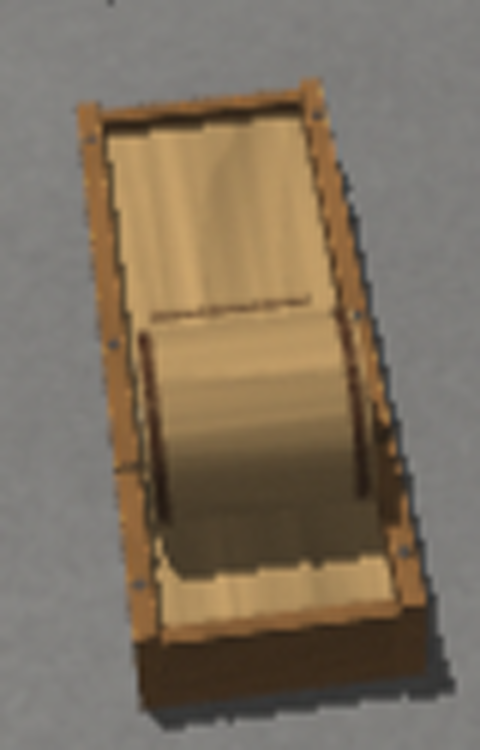

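View pics/t32.png

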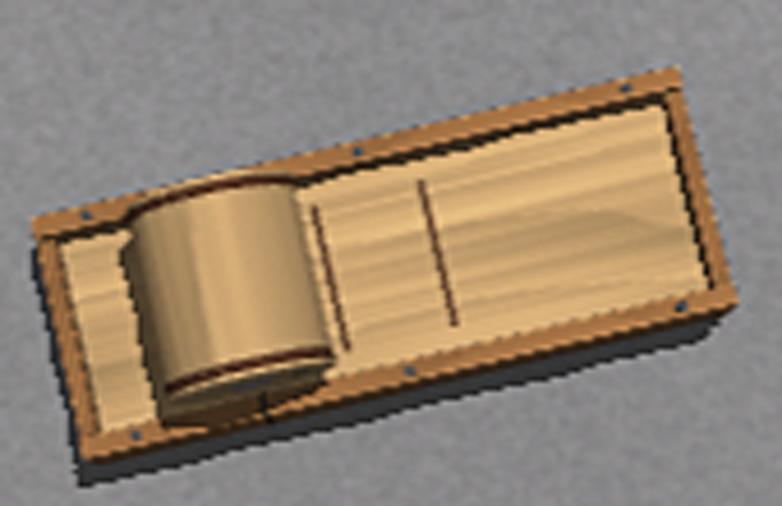

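```bash
python3 - <<'E'
from h import *
t=grab("top","t33",(245,160,310,225),10); s=grab("side","s33",(270,200,335,260),10)
f=lambda u:z2(u,(225,130),4.6)
print(drumx(t,[f((148,305)),f((315,266))],O,ax,.083))
g=lambda u:z2(u,(260,155),6)
print(tang(s,g((147,333)),.083,1),tang(s,g((165,520)),.083,-1),tang(s,g((342,312)),.083,1),tang(s,g((362,497)),.083,-1)); st()
m=t["mtx"]; img=cv2.cvtColor(t["color"],cv2.COLOR_RGB2HSV)
for x in(-.03,.03):
    for y in (-.02,0,.02):
        P=[[*(O[:2]+ax*(x+d)+ay*y),.038] for d in np.arange(-.012,.0121,.0015)]
        uv=proj(t,P).astype(np.float32)
        g_=cv2.remap(cv2.cvtColor(t["color"],cv2.COLOR_RGB2GRAY),uv[:,0:1],uv[:,1:2],cv2.INTER_LINEAR).ravel()
        print(x,y,g_)
E
```

```text
(np.float64(0.08098410263202242), np.float64(0.07793665297082875), np.float64(0.0812063537479824))
0.08141721945411318 0.07862596500269481 0.08235678792241163 0.07913743157029862
t24.75 bed x -0.2229 y 0.1339 tipz 0.2553 rpy [179.93  -0.22  12.89] F bedx,y,z [ 0.3  -0.83 -0.06] grip 0.001
-0.03 -0.02 [195 195 196 196 199 201 177 142  93 103 157 185 201 197 195 194 194]
-0.03 0 [160 160 161 162 165 164 147 117  78 101 136 156 168 166 163 161 162]
-0.03 0.02 [172 173 173 173 176 174 162 124  79 113 147 172 179 176 175 175 175]
0.03 -0.02 [189 188 188 188 190 187 173 129  79 103 137 176 183 168 146 126 125]
0.03 0 [166 167 167 167 168 170 166 129  96  81 102 151 155 148 128 118 120]
0.03 0.02 [177 175 174 176 180 185 176 137 107  81 122 162 170 159 130 119 115]
```

View pics/t33.png

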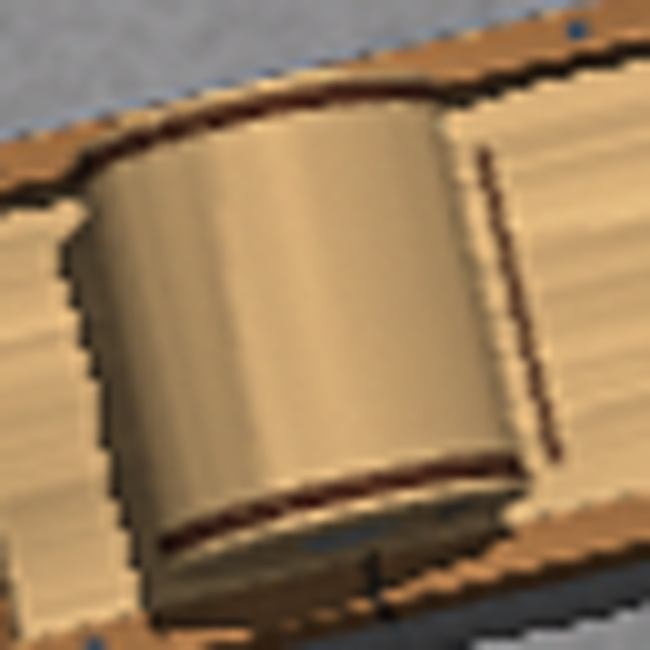

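>>> {"api": "move_arm", "payload": {
  "series": [
    {"twist": [0,0,0],"xyz": [0,0,0],"claw": 0},
    {"twist": [0,0,0],"xyz": [0,0,0],"claw": 0},
    {"twist": [0,0,0],"xyz": [0,0,0],"claw": 0},
    {"twist": [0,0,0],"xyz": [0,0,0],"claw": 0},
    {"twist": [0,0,0],"xyz": [0,0,0],"claw": 0},
    {"twist": [0,0,0],"xyz": [0,0,0],"claw": 0},
    {"twist": [0,0,0],"xyz": [0,0,0],"claw": 0},
    {"twist": [0,0,0],"xyz": [0,0,0],"claw": 0},
    {"twist": [0,0,0],"xyz": [0,0,0],"claw": 0},
    {"twist": [0,0,0],"xyz": [0,0,0],"claw": 0}
  ]
}}

```text
time: 25.58
ee_pos: [0.4926, -0.2519, 0.27]
orientation: [180.0, -0.3, 13.4]
wrist_force: [-0.1, 0.3, -0.5]
grip_width: 0.0005
```

```bash
python3 - <<'E'
from h import *
from station import job
s=grab("side","s34",(270,200,335,260),10); t=grab("top","t34")
a=cv2.imread("pics/s33.png").astype(int); b=cv2.imread("pics/s34.png").astype(int)
d=np.abs(a-b).max(2); print("changed px frac",(d>40).mean(), d.max())
t0=cv2.imread("pics/top0.png").astype(int); t1=cv2.imread("pics/t34.png").astype(int)
for n,(x0,y0,x1,y1) in dict(tape=(120,175,178,230),glue=(435,225,470,255),driver=(425,138,495,200),red=(380,245,430,300)).items():
    print(n,(np.abs(t0-t1).max(2)[y0:y1,x0:x1]>60).mean())
print(job.sign_off())
E
```

```text
changed px frac 0.0 5
tape 0.0
glue 0.0009523809523809524
driver 0.26566820276497694
red 0.696
the job is handed in; nothing more can be done
None
```

View pics/t34.png

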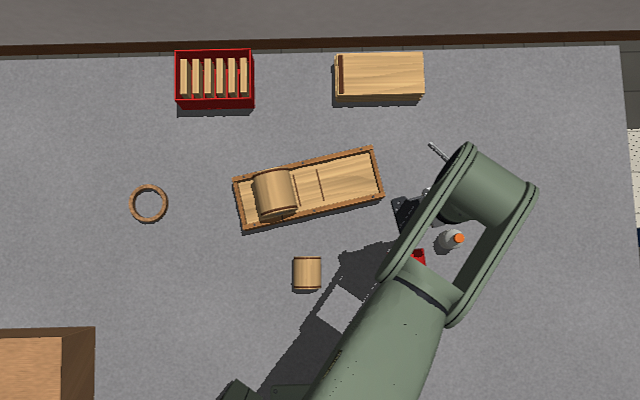

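I rolled the drum over both strips, near one first, with closed fingertips bearing on its top. It now lies still over the black line, and the job is handed in at about 26 s.

- **Force:** Vertical force at my readings between moves peaked at 17.0 N. Force was not logged within a move. The loaded passes over the strips ran at about 14 to 17 N.
- **Strips:** Both now show as thin lines about 4 mm wide in the top view. For a round-topped 10 mm strip I take that as roughly 0.4 mm proud, so both should be flush. This is worked out from the images; I had no direct reading of strip depth.
- **Drum position:** My last estimates of its centre are x = 0.081 m from the top view and 0.079 to 0.082 m from the side view. The line measured 0.078 to 0.080 m, so the drum is within the 8 mm limit. Side images 0.9 s apart showed no change.
- **Retries:** In the first tries at the near strip the fingertip slid ahead on the drum, and the drum rolled back to the foot of the strip. I started again with the contact further back and about 16 N, and the drum went over.
- **Bystanders:** The tape and the glue bottle are unchanged in the top view. The screwdriver failed that comparison because the arm covers most of it in the last picture. I saw no contact with it, but its final position is not checked.

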